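# Take the middle box out of a stack of lunch boxes under a shelf

### The job

Lunch is being packed: get the open middle box out of the stack of three steel lunch boxes under the edge of the shelf and stand it on the broad part of the wooden paddle board. The lidded top box, which is already packed and must be kept level, goes back onto the bottom box, which stays where it stands, so that its foot drops fully into the rim. Leave the spoon, the jar and the tin where they are.

Things in the scene. Friction and masses are not known exactly. Their poses are not given: they have to be found in the camera images.
- top_box_band (a point): Top box: steel, fixed flat pale-wood lid, 112 (x) x 62 (y) x 54 mm high, 0.2-0.4 kg. Point: on its axis, 40 mm above the underside, at half height of the rim band (15 mm tall, 62 mm wide; body below it 56 mm), the place to grip, across y. Foot 7 mm deep, 94 x 44 mm, bevelled, drops into the 98 x 48 mm opening of the box below; nested boxes stand 40 mm apart. Starts on the middle box.
- middle_box_band (a point): Middle box: the same box without lid, open, 112 x 62 x 47 mm high, 0.1-0.25 kg. Point as for the top box: on its axis, 40 mm above the underside, in the middle of its rim band. Starts nested between top and bottom box.
- bottom_box_band (a point): Bottom box: the same open box, 112 x 62 x 47 mm high, 0.35 kg, loose, standing on the worktop; point as for the top box. Its x axis (long side, within 0.25 rad of world x) points away from the robot, under the shelf.
- riser_edge (a point): Fixed wooden shelf, 400 mm wide (y), 180 deep (x), on legs 182 mm to each side. Point: middle of its lower front edge, 280 mm above the worktop; x points away under it. The edge hangs over the stack, 15-25 mm on the robot's side of the boxes' centres: an upright gripper strikes it. Come in tilted about 30 degrees, leaning back to the robot, lift 20 mm and draw boxes out to the front.
- board_middle (a point): Wooden paddle board, loose, 18 mm thick, flat on the worktop left or right of the stack. Point: middle of the upper face of its broad part, which is 110 mm (x) by 175 mm (y); the handle runs to its -y, to the left as the robot sees it.
- spoon_center (a point): Bystander: teaspoon, 132 mm long (x) and 28 mm wide, lying flat on the worktop on the other side of the stack from the board, roughly along world x; point at its middle. The worktop beyond it, outwards from the stack, is free: room to set the top box down meanwhile, 85 mm from the spoon's middle, short of the sink rim (y below -0.31) and the hob (y above 0.38).
- jar_center (a point): Bystander: lidded glass jar, 59 mm across, 91 mm high, under the shelf to the left of the stack, about 135 mm left of the shelf's middle; point at its centre, half-way up.
- tin_center (a point): Bystander: round black tin, 79 mm across, 113 mm high, under the shelf to the right of the stack and further back; point at its centre, half-way up.
Things that resemble listed ones, but are neither listed nor needed, are in the scene too. Leave any green look-alike of the part that bears bottom_box_band alone.

How it is judged:
At the end, for the whole second after the job is handed in: Middle box upright on the board, within 40 mm of the middle of its broad part; top box level on the bottom box, foot fully in the rim (40 mm step within 2.5 mm, centres within 6 mm, parallel within 5 degrees); bottom box on the worktop, moved under 25 mm; all at rest (horizontal distance between middle_box_band and board_middle below 0.04 m and z of middle_box_band in the frame of board_middle between 0.036 and 0.044 m and angle between middle_box_band's own z axis and vertical below 0.08 rad and z of top_box_band in the frame of bottom_box_band between 0.0375 and 0.0425 m and horizontal distance between top_box_band and bottom_box_band below 0.006 m and angle between the x axis of top_box_band and the x axis of bottom_box_band, either way round below 0.09 rad and angle between top_box_band's own z axis and vertical below 0.05 rad and distance of bottom_box_band from where it was at the start of the episode below 0.025 m and height (world z) of bottom_box_band below 0.044 m and linear speed of each of top_box, middle_box below 0.02 m/s); the robot touches nothing.
It fails at once if the packed top box is tipped by more than 25 degrees (angle between top_box_band's own z axis and vertical above 0.436 rad).
It fails at once if the spoon is moved by more than 30 mm (distance of spoon_center from where it was at the start of the episode above 0.03 m).
It fails at once if the jar is moved by more than 30 mm (distance of jar_center from where it was at the start of the episode above 0.03 m).
It fails at once if the tin is moved by more than 30 mm (distance of tin_center from where it was at the start of the episode above 0.03 m).
It also fails if it takes over 67 s, if anything falls off the work surface, if the arm or the gripper's body presses on something with over 40 N, if the wrist force passes 120 N, or if a joint passes its speed limit or range.

### The arm

A 7-joint arm with a two-finger parallel gripper is mounted at the origin on a cart in front of the work surface, level with it; the furniture and walls round the work are solid. World frame = base frame: x ahead of the robot, y to its left, z up, the work surface at z = 0. Lengths are in m, angles in rad, forces in N, time in s.
With the tool pointing down it reaches from about 0.4 to 0.85 m from the base axis. Payload 10.4 kg.
Tool frame: the origin (TCP) lies at the centre of the arm's flange, where the gripper is bolted on; the fingertips stand arm.tcp_to_tips ahead of it and the grasp point (between the pads) lies 164 mm ahead of it (arm.tcp_to_tips is the distance from the TCP to the fingertips, in m); z points along the fingers, y is the line along which they close (so a half turn about z gives the same grasp; the last joint's range is limited). The gripper opens to 87 mm and grips with 3 to 60 N. Pads are 19 mm wide; open, the fingers measure 117 mm over their backs; the gripper's body (75 mm by 190 mm) begins 51 mm behind the grasp point.
Start: joints at [1.158, 0.332, -0.065, 1.46, 0.022, 1.35, -0.088], TCP at [0.238, -0.578, 0.405] pointing down, gripper open.
Joint ranges: [-2.6, 2.6], [-0.5, 2.12], [-1.47, 1.34], [0.16, 2.42], [-1.27, 4.41], [0.06, 2.06], [-2.6, 2.6]. Speed limits (rad/s): [2.22, 2.22, 2.79, 2.79, 3.14, 3.14, 3.14].

### API

Orientations are given as a unit quaternion [w, x, y, z].
In Python, from station import arm, cams, silhouettes gives the robot as it stands.
- The arm moves only by the tool send_rows, never from a script. Its argument "increments" is a list of rows, each a list of 5 numbers: the shift along the tool's x, y, z each as a share of 0.1 m, from -1 to 1, then the turn about the tool's z as a share of 45 degrees, from -1 to 1, then the opening, from 0 (shut) to 1 (fully open). A call has 1 to 20 rows; each row is the pose to reach, as a shift and turn from the pose commanded when the call began, along the tool's axes at that moment; what a row does not reach only later rows make up. A row lasts 1/10 s, in which the tool goes at most 50 mm and 8.59 degrees, less where a joint would pass 70% of its speed; a pose out of reach is approached as far as the arm can. A call with a number of a shift or a turn outside -1 to 1 is refused whole. A call with a gripper value outside its range is refused whole. The fingers move at their own pace and stop on an object; "force" is the grip in N (left out, the last holds). Time passes only in rows, so rows that repeat a pose let the fingers close. It gives the time, the measured TCP pose, the force, the opening and the grip force at its end, in the units of the state.
- arm.get_state(): the state, without advancing time (a new reading comes with each control period).
- cams.capture(name): name is "scene" or "top" or "wrist"; returns the picture (480x640x3 uint8, red, green, blue); there is no depth.
- cams.calibration(name): a dict with "vfov" (degrees; the focal length in pixels is half the picture's height over the tangent of half this angle, whatever the lens; pixels are square), "cx", "cy" (the principal point, pixels), "R" (3x3) and "t" (3): a world point X has camera coordinates R X + t. Camera axes: x right, y down, z forward; pixel columns grow to the right and rows downward; lengths in m; the calibration is good to about 2 mm. A picture is of the moment at which its call begins: read the wrist's pose just before it. calibration takes no time and is no camera call; for the wrist camera it gives the pose at the moment of the call.
- arm.finish_job(): hands the job in; it is judged then, once.
Trained networks look in the newest picture that a camera, given by its name, has taken for a name from the list of things; names that differ only in an ending like _2 or _b are one class to them, and where a whole thing is asked for, a point or a joint stands for the part that bears it (a point fixed in the world has none). Each returns a list of dicts, best first, with "p" (0 to 1); they miss things now and then, are a little off and sometimes report something else, mostly with a low value. They report only what shows in the picture. A call takes as long as a camera call. They do not tell look-alikes from the thing itself.
- silhouettes(thing, camera): "region" (480x640 bool, what is visible of it) and "bbox" ([centre column, centre row, width, height] in pixels, round what is visible of it).
The state is a dict: "t": time; "q": joint angles; "joint_velocities": joint speeds; "effort": joint torques, N m; "tcp_pos": TCP position; "orientation": TCP orientation; "force": force on the tool from outside, world axes, zero at the start; "wrist_torque": the same for the moment, N m; "finger_gap": finger opening in m; "grasp_force": force on a finger pad.
Only numpy, scipy, OpenCV 4.12 (cv2) and the standard library are available. Lean on these libraries where they do the work, as an engineer would, in place of code of your own. Each camera call takes 0.05 s, during which the arm holds its last target. There are 200 camera calls.

## Working session

There is one attempt and no reset: what is moved stays moved. The work goes in short steps, Python scripts to look and compute and a tool call to move; the robot and the scene stay as the last step left them, time stands still between calls to the robot, and variables do not carry over. Pictures are saved under pics/ and viewed, at most 10 in all, crops included, and the job is handed in when it is done.

Besides the shell and the picture viewer there is one more tool, called after ">>>" as name(argument=value, ...) on one line, values as JSON. send_rows: Moves the arm, as the interface text tells. Its arguments: {"type":"object","properties":{"increments":{"type":"array","items":{"type":"array","items":{"type":"number","minimum":-1,"maximum":1}}},"force":{"type":"number"}},"required":["increments"]}

```bash
mkdir -p pics; ls
python3 - <<'E'
from station import arm,cams,silhouettes
import cv2,numpy as np
s=arm.get_state()
for k,v in s.items(): print(k,np.round(v,4))
print(arm.tcp_to_tips)
for n in ["scene","top"]:
    im=cams.capture(n); cv2.imwrite(f"pics/{n}0.png",im[:,:,::-1]); c=cams.calibration(n); print(n,c)
    for th in ["top_box_band","middle_box_band","bottom_box_band","riser_edge","board_middle","spoon_center","jar_center","tin_center"]:
        try: r=silhouettes(th,n)
        except Exception as e: print(th,e); continue
        print(th,[(round(d["p"],2),np.round(d["bbox"]).tolist()) for d in r][:4])
E
```

```text
pics
t 0.0
q [ 1.1584  0.3329 -0.0647  1.4609  0.0216  1.3499 -0.0885]
joint_velocities [ 0.0007 -0.0001  0.0001 -0.0001 -0.0011 -0.0007 -0.    ]
effort [-2.00000e-04 -6.23273e+01  2.39000e-02 -3.89900e+01 -6.15000e-02
  3.99000e-02  1.00000e-04]
tcp_pos [ 0.2375 -0.578   0.404 ]
orientation [-7.000e-04  9.811e-01  1.937e-01 -2.000e-04]
force [ 0.3434  0.4721 -0.2699]
wrist_torque [ 0.0177 -0.0124 -0.0101]
grasp_force 0.0
finger_gap 0.0868
0.1822
scene {'vfov': 57.08092376681518, 'cx': 322.15326019049513, 'cy': 235.7890851162611, 'R': array([[-0.72292101, -0.69062952,  0.0203981 ],
       [-0.28180579,  0.26776954, -0.92134954],
       [ 0.6308492 , -0.67181124, -0.38819963]]), 't': array([0.45491857, 0.33053833, 0.54990338])}
top_box_band [(0.82, [313.0, 268.0, 56.0, 44.0]), (0.38, [330.0, 257.0, 34.0, 48.0])]
middle_box_band [(0.65, [429.0, 300.0, 16.0, 8.0])]
bottom_box_band [(0.85, [395.0, 308.0, 36.0, 45.0]), (0.57, [310.0, 308.0, 54.0, 38.0])]
riser_edge [(0.61, [288.0, 227.0, 217.0, 244.0])]
board_middle [(0.66, [282.0, 391.0, 155.0, 89.0]), (0.65, [288.0, 227.0, 223.0, 244.0])]
spoon_center []
jar_center [(0.94, [259.0, 318.0, 33.0, 58.0])]
tin_center [(0.61, [331.0, 256.0, 32.0, 50.0])]
top {'vfov': 49.96100935266657, 'cx': 321.83119973208994, 'cy': 243.4163907084114, 'R': array([[-0.06856491, -0.99764263,  0.00283629],
       [-0.97575054,  0.06646742, -0.20854967],
       [ 0.20786952, -0.0170667 , -0.97800766]]), 't': array([0.05090454, 0.64620903, 1.12362361])}
top_box_band [(0.68, [309.0, 260.0, 31.0, 32.0])]
middle_box_band []
bottom_box_band [(0.95, [361.0, 308.0, 53.0, 47.0])]
riser_edge [(0.75, [308.0, 197.0, 213.0, 134.0])]
board_middle [(0.68, [230.0, 320.0, 110.0, 50.0])]
spoon_center [(0.64, [403.0, 302.0, 19.0, 58.0])]
jar_center [(0.93, [251.0, 254.0, 30.0, 24.0])]
tin_center []
```

```bash
python3 -c "
from scipy.spatial.transform import Rotation as R
from station import arm
q=arm.get_state()['orientation'];print(R.from_quat([q[1],q[2],q[3],q[0]]).as_matrix().round(3))"
```

```text
[[ 0.925  0.38   0.   ]
 [ 0.38  -0.925 -0.   ]
 [ 0.     0.    -1.   ]]
```

View pics/scene0.png

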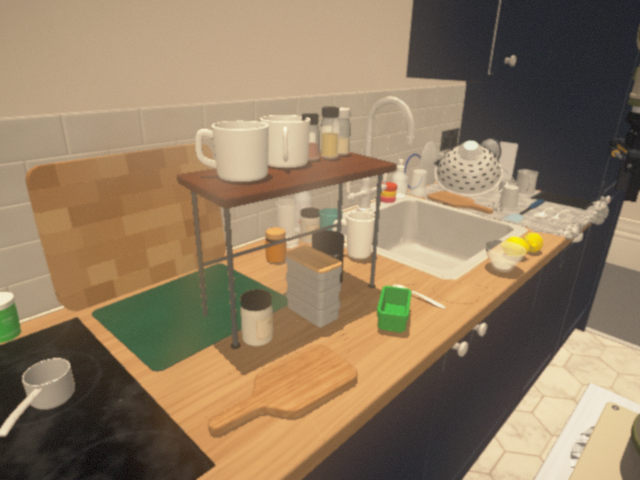

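View pics/top0.png

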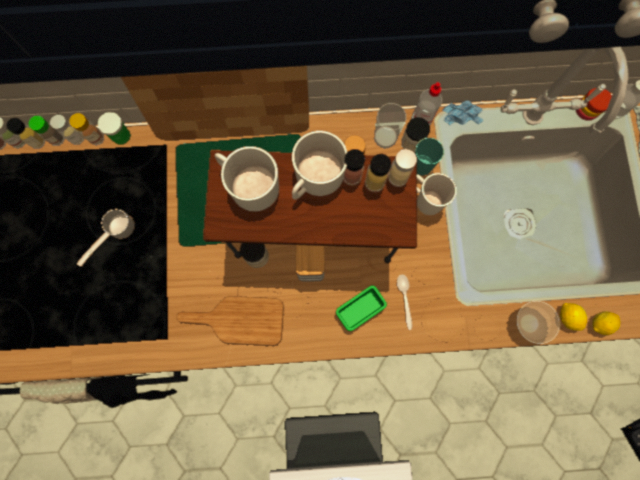

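```bash
cat > h.py <<'E'
import numpy as np, cv2
from station import arm,cams,silhouettes
from scipy.spatial.transform import Rotation as R
def proj(c,X):
    p=np.atleast_2d(X)@np.array(c["R"]).T+c["t"]; f=240/np.tan(np.radians(c["vfov"]/2))
    return p[:,:2]/p[:,2:]*f+[c["cx"],c["cy"]]
def ray(c,uv,z):
    "world point at height z seen at pixel uv"
    f=240/np.tan(np.radians(c["vfov"]/2)); Rm=np.array(c["R"])
    d=Rm.T@np.array([(uv[0]-c["cx"])/f,(uv[1]-c["cy"])/f,1]); o=-Rm.T@c["t"]
    return o+d*(z-o[2])/d[2]
def pose():
    s=arm.get_state(); q=s["orientation"]; return s,np.array(s["tcp_pos"]),R.from_quat([q[1],q[2],q[3],q[0]]).as_matrix()
E
python3 - <<'E'
from h import *
top=cams.calibration("top");sc=cams.calibration("scene")
for n,uv,z in [("topbox front edge L (lid)",(298,275),.134),("lid front R",(323,275),.134),("shelf front L",(204,239),.298),("shelf front R",(415,247),.298),("board L",(216,297),.018),("board bl",(214,343),.018),("board tr",(283,298),.018),("board br",(281,344),.018),("spoon",(403,302),.003),("spoon top",(403,277),.003),("spoon bot",(409,328),.003),("green",(361,308),.045),("jar",(253,250),.09)]:
    print(n,ray(top,uv,z).round(3))
for n,uv,z in [("stack lid left corner",(288,258),.134),("lid front bottom R",(340,268),.134),("stack foot near",(322,324),0),("stack foot R",(340,313),0),("foot L",(290,303),0),("shelf front L low",(232,208),.28),("shelf front R",(396,165),.298),("jar base",(257,342),0)]:
    print(n,ray(sc,uv,z).round(3))
E
```

```text
topbox front edge L (lid) [0.568 0.064 0.134]
lid front R [0.565 0.01  0.134]
shelf front L [0.623 0.229 0.298]
shelf front R [ 0.581 -0.161  0.298]
board L [0.547 0.264 0.018]
board bl [0.441 0.271 0.018]
board tr [0.534 0.106 0.018]
board br [0.428 0.116 0.018]
spoon [ 0.506 -0.178  0.003]
spoon top [ 0.566 -0.184  0.003]
spoon bot [ 0.444 -0.186  0.003]
green [ 0.496 -0.073  0.045]
jar [0.639 0.163 0.09 ]
stack lid left corner [0.653 0.075 0.134]
lid front bottom R [0.554 0.034 0.134]
stack foot near [0.586 0.046 0.   ]
stack foot R [ 0.587 -0.01   0.   ]
foot L [0.69  0.038 0.   ]
shelf front L low [0.62 0.22 0.28]
shelf front R [ 0.569 -0.143  0.298]
jar base [0.631 0.176 0.   ]
```

Run:
```python
import cv2
a=cv2.imread("pics/top0.png")[220:300,230:400];b=cv2.imread("pics/scene0.png")[225:345,270:400]
a=cv2.resize(a,None,fx=4.4,fy=4.4,interpolation=2);b=cv2.resize(b,None,fx=2,fy=2,interpolation=2)
import numpy as np
o=np.zeros((600,760,3),np.uint8);o[:a.shape[0],:a.shape[1]]=a;o[355:355+240,:260]=b
cv2.imwrite("pics/crop.png",o)
```

```text
(no output)
```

View pics/crop.png

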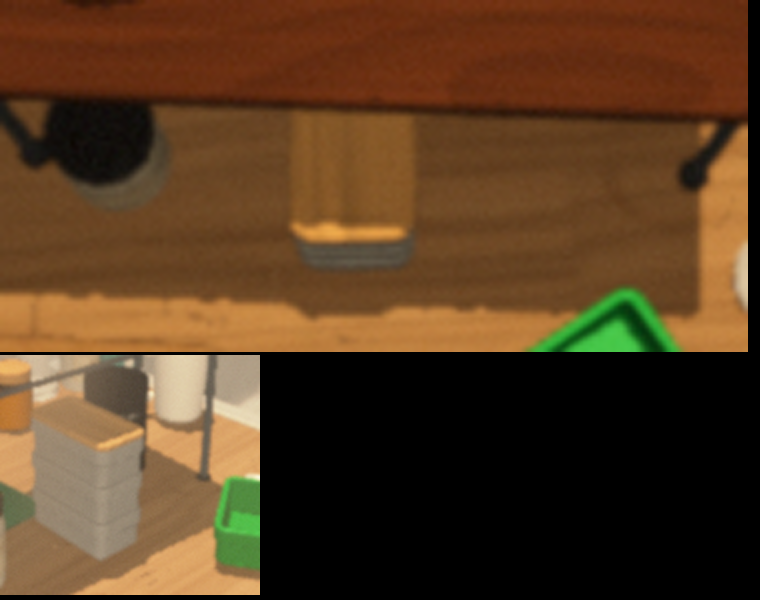

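>>> send_rows(increments=[[0.9,-0.9,-0.3,0,1],[0.9,-0.9,-0.3,0,1],[0.9,-0.9,-0.3,0,1]])

```text
t: 1.2
tcp_pos: [0.2883, -0.4578, 0.4357]
orientation: [0.0, 0.981, 0.195, 0.001]
force: [0.4, -0.4, 0.5]
finger_gap: 0.0872
grasp_force: 0.0
```

>>> send_rows(increments=[[0.8,-0.9,-0.3,0,1],[0.8,-0.9,-0.3,0,1],[0.8,-0.9,-0.3,0,1]])

```text
t: 1.5
tcp_pos: [0.3281, -0.3432, 0.4663]
orientation: [0.001, 0.981, 0.196, 0.001]
force: [0.4, -1.2, 0.5]
finger_gap: 0.0869
grasp_force: 0.0
```

>>> send_rows(increments=[[0.7,-1,-0.3,0,1],[0.7,-1,-0.3,0,1],[0.7,-1,-0.3,0,1]])

```text
t: 1.8
tcp_pos: [0.354, -0.2241, 0.4962]
orientation: [0.001, 0.981, 0.196, 0.001]
force: [-0.8, -0.6, 0.1]
finger_gap: 0.087
grasp_force: 0.0
```

>>> send_rows(increments=[[0.7,-1,-0.3,0,1],[0.7,-1,-0.3,0,1],[0.7,-1,-0.3,0,1]])

```text
t: 2.1
tcp_pos: [0.3803, -0.1047, 0.5261]
orientation: [0.001, 0.981, 0.196, 0.001]
force: [0.1, -0.2, -0.2]
finger_gap: 0.0871
grasp_force: 0.0
```

>>> send_rows(increments=[[0.7,-1,-0.3,0,1],[0.7,-1,-0.3,0,1],[0.7,-1,-0.3,0,1]])

```text
t: 2.4
tcp_pos: [0.4065, 0.0146, 0.5561]
orientation: [0.0, 0.981, 0.196, 0.001]
force: [0.6, -0.3, 0.3]
finger_gap: 0.0873
grasp_force: 0.0
```

Run:
```python
from h import *
s,p,M=pose();print(s["t"],p.round(3),M.round(3).tolist(),np.round(s["q"],3))
```

```text
2.4 [0.407 0.015 0.556] [[0.923, 0.384, 0.002], [0.384, -0.923, -0.001], [0.002, 0.001, -1.0]] [ 0.677 -0.2   -0.679  1.676 -0.125  1.62  -1.176]
```

>>> send_rows(increments=[[0.5,0.1,-1,0.62,1],[0.5,0.1,-1,0.62,1],[0.5,0.1,-1,0.62,1],[0.5,0.1,-1,0.62,1]])

```text
t: 2.8
tcp_pos: [0.4575, 0.0201, 0.6563]
orientation: [-0.001, 0.999, -0.051, 0.001]
force: [-0.6, -0.4, -0.5]
finger_gap: 0.087
grasp_force: 0.0
```

>>> send_rows(increments=[[0,0,-1,0,1],[0,0,-1,0,1],[0,0,-1,0,1]])

```text
t: 3.1
tcp_pos: [0.4558, 0.0201, 0.7602]
orientation: [-0.001, 0.999, -0.049, 0.004]
force: [0.1, 0.6, -0.2]
finger_gap: 0.0873
grasp_force: 0.0
```

>>> send_rows(increments=[[0,0,-1,0,1],[0,0,-1,0,1],[0,0,-1,0,1]])

```text
t: 3.4
tcp_pos: [0.4588, 0.0236, 0.7625]
orientation: [0.005, 0.999, -0.049, 0.003]
force: [1.2, 0.3, -0.2]
finger_gap: 0.087
grasp_force: 0.0
```

>>> send_rows(increments=[[0,0,-1,0,1],[0,0,-1,0,1],[0,0,-1,0,1]])

```text
t: 3.7
tcp_pos: [0.4553, 0.0261, 0.7763]
orientation: [0.006, 0.999, -0.048, 0.015]
force: [0.5, 0.3, 0.2]
finger_gap: 0.0872
grasp_force: 0.0
```

Run:
```python
from h import *
s,p,M=pose();print(s["t"],p.round(3),M.round(3).tolist(),np.round(s["q"],3))
```

```text
3.7 [0.455 0.026 0.776] [[0.995, -0.097, 0.029], [-0.097, -0.995, -0.014], [0.03, 0.011, -0.999]] [-0.339  0.04   0.187  1.021  0.012  2.054 -1.814]
```

>>> send_rows(increments=[[0,0,-1,0,1],[0,0,-1,0,1],[0,0,-1,0,1],[0,0,-1,0,1],[0,0,-1,0,1],[0,0,-1,0,1]])

```text
t: 4.3
tcp_pos: [0.4404, 0.0246, 0.8036]
orientation: [0.0, 0.998, -0.048, 0.044]
force: [0.0, -0.4, 0.3]
finger_gap: 0.0867
grasp_force: 0.0
```

>>> send_rows(increments=[[-1,0,-1,0,1],[-1,0,-1,0,1],[-1,0,-1,0,1],[-1,0,-1,0,1],[-1,0,-1,0,1]])

```text
t: 4.8
tcp_pos: [0.3981, 0.0053, 0.8166]
orientation: [-0.013, 0.997, -0.049, 0.057]
force: [-0.7, -0.8, 0.0]
finger_gap: 0.0871
grasp_force: 0.0
```

Run:
```python
from h import *
s,p,M=pose();print(s["t"],p.round(3),M.round(3).tolist(),np.round(s["q"],3))
```

```text
4.8 [0.398 0.005 0.817] [[0.989, -0.096, 0.116], [-0.099, -0.995, 0.02], [0.113, -0.031, -0.993]] [ 0.186 -0.047 -0.285  1.011 -0.024  2.058 -1.781]
```

>>> send_rows(increments=[[0,0,0.5,0,1],[0,0,0.5,0,1],[0,0,0.5,0,1]])

```text
t: 5.1
tcp_pos: [0.4037, 0.0062, 0.7681]
orientation: [-0.013, 0.997, -0.049, 0.057]
force: [-0.7, 0.4, 1.2]
finger_gap: 0.087
grasp_force: 0.0
```

>>> send_rows(increments=[[0,0,-1,0,1],[0,0,-1,0,1],[0,0,-1,0,1],[0,0,-1,0,1],[0,0,-1,0,1],[0,0,-1,0,1],[0,0,-1,0,1],[0,0,-1,0,1],[0,0,-1,0,1],[0,0,-1,0,1]])

```text
t: 6.1
tcp_pos: [0.3866, 0.005, 0.8351]
orientation: [-0.015, 0.996, -0.048, 0.078]
force: [0.3, -0.3, -0.9]
finger_gap: 0.087
grasp_force: 0.0
```

Run:
```python
from h import *
s,p,M=pose();print(s["t"],p.round(3),M.round(3).tolist(),np.round(s["q"],3))
```

```text
6.1 [0.387 0.005 0.835] [[0.983, -0.094, 0.157], [-0.098, -0.995, 0.022], [0.155, -0.037, -0.987]] [ 0.953 -0.051 -0.971  0.952 -0.069  2.059 -1.725]
```

>>> send_rows(increments=[[0,0,-1,0,1],[0,0,-1,0,1],[0,0,-1,0,1]])

```text
t: 6.4
tcp_pos: [0.364, 0.0038, 0.8582]
orientation: [-0.018, 0.993, -0.048, 0.107]
force: [0.6, -0.6, -0.4]
finger_gap: 0.0872
grasp_force: 0.0
```

>>> send_rows(increments=[[0.5,0,-1,0,1],[0.5,0,-1,0,1],[0.5,0,-1,0,1]])

```text
t: 6.7
tcp_pos: [0.3758, -0.003, 0.8812]
orientation: [-0.021, 0.99, -0.048, 0.134]
force: [0.2, 0.4, -0.0]
finger_gap: 0.0868
grasp_force: 0.0
```

>>> send_rows(increments=[[0,0,-1,0,1],[0,0,-1,0,1],[0,0,-1,0,1],[0,0,-1,0,1],[0,0,-1,0,1],[0,0,-1,0,1]])

```text
t: 7.3
tcp_pos: [0.343, -0.0047, 0.9019]
orientation: [-0.023, 0.985, -0.048, 0.161]
force: [0.7, -0.3, -0.2]
finger_gap: 0.0867
grasp_force: 0.0
```

Run:
```python
from h import *
s,p,M=pose();print(s["t"],p.round(3),M.round(3).tolist(),np.round(s["q"],3))
```

```text
7.3 [ 0.343 -0.005  0.902] [[0.943, -0.088, 0.32], [-0.103, -0.994, 0.03], [0.316, -0.061, -0.947]] [ 0.66  -0.094 -0.62   0.831 -0.107  2.059 -1.702]
```

Run:
```python
from h import *
c=cams.calibration("top")
def L(a,b):
    A,B=ray(c,(230+a[0]/4.4,220+a[1]/4.4),.134),ray(c,(230+b[0]/4.4,220+b[1]/4.4),.134); print(A.round(4),B.round(4),np.arctan2(A[1]-B[1],A[0]-B[0]).round(3))
L((292,112),(293,228));L((415,112),(412,228));L((296,232),(410,232))
for y in (100,115): pass
print(ray(c,(230+0/4.4,220+100/4.4),.28),ray(c,(230+748/4.4,220+118/4.4),.28))
```

```text
[0.6334 0.0635 0.134 ] [0.5754 0.0664 0.134 ] -0.05
[0.6293 0.0027 0.134 ] [0.5714 0.0082 0.134 ] -0.095
[0.5733 0.0651 0.134 ] [0.5695 0.0093 0.134 ] 1.503
[0.61626942 0.18364096 0.28      ] [ 0.58652365 -0.13664123  0.28      ]
```

>>> send_rows(increments=[[0.3,0.8,0,0,1],[0.3,0.8,0,0,1]])

```text
t: 7.5
tcp_pos: [0.3638, -0.0888, 0.902]
orientation: [-0.022, 0.985, -0.049, 0.164]
force: [0.8, -0.9, -0.0]
finger_gap: 0.0876
grasp_force: 0.0
```

>>> send_rows(increments=[[0.1,0.8,-0.5,0,1],[0.1,0.8,-0.5,0,1],[0.1,0.8,-0.5,0,1]])

```text
t: 7.8
tcp_pos: [0.3451, -0.1671, 0.911]
orientation: [-0.017, 0.981, -0.053, 0.184]
force: [0.1, 0.7, 0.2]
finger_gap: 0.0872
grasp_force: 0.0
```

>>> send_rows(increments=[[0.3,0,-1,0,1],[0.3,0,-1,0,1],[0.3,0,-1,0,1]])

```text
t: 8.1
tcp_pos: [0.3287, -0.1571, 0.9335]
orientation: [-0.012, 0.976, -0.051, 0.211]
force: [-1.1, 0.2, -0.7]
finger_gap: 0.0871
grasp_force: 0.0
```

Run:
```python
from h import *
s,p,M=pose();print(s["t"],p.round(3),M.round(3).tolist(),np.round(s["q"],3))
```

```text
8.1 [ 0.329 -0.157  0.934] [[0.905, -0.096, 0.414], [-0.105, -0.994, 0.001], [0.412, -0.045, -0.91]] [ 0.31  -0.024  0.08   0.702 -0.178  2.059 -1.402]
```

>>> send_rows(increments=[[0.2,0.3,-1,0,1],[0.2,0.3,-1,0,1],[0.2,0.3,-1,0,1]])

```text
t: 8.4
tcp_pos: [0.2985, -0.1754, 0.9502]
orientation: [-0.005, 0.97, -0.054, 0.237]
force: [-0.5, -0.1, -0.4]
finger_gap: 0.0873
grasp_force: 0.0
```

>>> send_rows(increments=[[0.2,0.3,-1,0,1],[0.2,0.3,-1,0,1],[0.2,0.3,-1,0,1]])

```text
t: 8.7
tcp_pos: [0.2664, -0.1901, 0.9655]
orientation: [0.003, 0.963, -0.055, 0.262]
force: [0.3, 1.4, -0.2]
finger_gap: 0.087
grasp_force: 0.0
```

Run:
```python
from h import *
s,p,M=pose();print(s["t"],p.round(3),M.round(4).tolist(),np.round(s["q"],3), np.degrees(np.arctan2(M[1,2],M[0,2])),np.degrees(np.arctan2(M[1,0],M[0,0])))
```

```text
8.7 [ 0.266 -0.19   0.965] [[0.8563, -0.1065, 0.5055], [-0.1036, -0.994, -0.0339], [0.506, -0.0234, -0.8622]] [-0.092 -0.099  0.548  0.668 -0.166  2.058 -1.333] -3.8352076770179657 -6.901539819925331
```

```bash
cat >> h.py <<'E'
def go(G,back=0.0):
    "tool-frame shift (units of 0.1 m) bringing the grasp point to G minus back along tool z"
    s,p,M=pose(); return (M.T@(np.array(G)-(0.164+back)*M[:,2]-p)/0.1).round(3)
E
python3 -c "
from h import *
print(go((.622,.033,.12),.10))
c=cams.calibration('wrist');s,p,M=pose();Rm=np.array(c['R']);print('cam in tool',M.T@(-Rm.T@c['t']-p),(Rm@M).round(2))"
```

```text
[-1.465 -2.399  6.371]
cam in tool [ 0.07799738 -0.0003473   0.01939995] [[-0.    1.   -0.  ]
 [-0.96 -0.   -0.28]
 [-0.28  0.    0.96]]
```

>>> send_rows(increments=[[0,0,1,-1,1],[0,0,1,-1,1],[0,0,1,-1,1],[0,0,1,-1,1],[0,0,1,-1,1],[0,0,1,-1,1]])

```text
t: 9.3
tcp_pos: [0.3185, -0.1927, 0.8781]
orientation: [0.103, 0.91, 0.321, 0.24]
force: [-0.4, -0.4, -0.5]
finger_gap: 0.0869
grasp_force: 0.0
```

>>> send_rows(increments=[[0,0,1,-1,1],[0,0,1,-1,1],[0,0,1,-1,1],[0,0,1,-1,1],[0,0,1,-1,1],[0,0,1,-1,1]])

```text
t: 9.9
tcp_pos: [0.3687, -0.1959, 0.7918]
orientation: [0.187, 0.718, 0.645, 0.182]
force: [0.4, 0.1, 0.6]
finger_gap: 0.087
grasp_force: 0.0
```

>>> send_rows(increments=[[0,0,0.8,-1,1],[0,0,0.8,-1,1],[0,0,0.8,-1,1],[0,0,0.8,-1,1],[0,0,0.8,-1,1],[0,0,0.8,-1,1]])

```text
t: 10.5
tcp_pos: [0.4088, -0.1986, 0.7229]
orientation: [0.243, 0.416, 0.871, 0.097]
force: [-0.1, -1.1, -0.0]
finger_gap: 0.0871
grasp_force: 0.0
```

>>> send_rows(increments=[[0,0,0.8,-1,1],[0,0,0.8,-1,1],[0,0,0.8,-1,1],[0,0,0.8,-1,1],[0,0,0.8,-1,1],[0,0,0.8,-1,1]])

```text
t: 11.1
tcp_pos: [0.449, -0.2014, 0.6539]
orientation: [0.261, 0.051, 0.964, -0.004]
force: [-0.8, 0.1, -0.5]
finger_gap: 0.0867
grasp_force: 0.0
```

Run:
```python
from h import *
s,p,M=pose();print(s["t"],p.round(3),M.round(4).tolist(),np.round(s["q"],3))
print(go((.622,.033,.12),.10))
```

```text
11.1 [ 0.449 -0.201  0.654] [[-0.8582, 0.101, 0.5033], [0.0972, 0.9947, -0.034], [-0.5041, 0.0198, -0.8634]] [-0.703 -0.356  0.783  1.557  0.232  1.306  1.58 ]
[1.434 2.401 2.761]
```

>>> send_rows(increments=[[0.48,0.8,0.8,0,1],[0.48,0.8,0.8,0,1],[0.48,0.8,0.8,0,1]])

```text
t: 11.4
tcp_pos: [0.4563, -0.1165, 0.559]
orientation: [0.259, 0.052, 0.964, -0.003]
force: [0.4, -0.2, 0.3]
finger_gap: 0.0868
grasp_force: 0.0
```

>>> send_rows(increments=[[0.48,0.8,0.8,0,1],[0.48,0.8,0.8,0,1],[0.48,0.8,0.8,0,1]])

```text
t: 11.7
tcp_pos: [0.4635, -0.0352, 0.4673]
orientation: [0.259, 0.053, 0.964, -0.003]
force: [0.5, -0.6, 0.5]
finger_gap: 0.0867
grasp_force: 0.0
```

>>> send_rows(increments=[[0.48,0.8,0.8,-0.05,1],[0.48,0.8,0.8,-0.05,1],[0.48,0.8,0.8,-0.05,1],[0.48,0.8,0.8,-0.05,1]])

```text
t: 12.1
tcp_pos: [0.4711, 0.0456, 0.3766]
orientation: [0.259, 0.033, 0.965, -0.009]
force: [-1.0, -0.6, -0.6]
finger_gap: 0.0874
grasp_force: 0.0
```

Run:
```python
from h import *
s,p,M=pose();print(s["t"],p.round(3),M.round(4).tolist(),np.round(s["q"],3))
print(go((.622,.033,.12),.10))
c=cams.calibration("wrist"); im=cams.capture("wrist"); cv2.imwrite("pics/w1.png",im[:,:,::-1]); np.save("w1.npy",np.hstack([c["R"],np.array(c["t"])[:,None]]))
print(c["vfov"],c["cx"],c["cy"])
# predicted lid outline of the estimate
a=-.075;u=np.array([np.cos(a),np.sin(a),0]);v=np.array([-u[1],u[0],0]);C=np.array([.627,.033,.134])
print(proj(c,[C+i*.056*u+j*.031*v for i,j in((-1,-1),(-1,1),(1,1),(1,-1))]).round(1).tolist())
for th in ["top_box_band","middle_box_band","bottom_box_band"]: print(th,[(round(d["p"],2),np.round(d["bbox"]).tolist()) for d in silhouettes(th,"wrist")][:3])
```

```text
12.1 [0.471 0.046 0.377] [[-0.8637, 0.0689, 0.4993], [0.0594, 0.9976, -0.0349], [-0.5005, -0.0004, -0.8657]] [-0.703 -0.202  0.41   2.117  0.378  0.744  1.002]
[-0.027 -0.02   0.339]
64.87413042074026 315.3366614894417 240.0382718548008
[[264.9, 198.4], [361.1, 198.9], [349.0, 298.8], [276.8, 298.5]]
top_box_band [(0.8, [314.0, 228.0, 91.0, 136.0])]
middle_box_band [(0.61, [315.0, 152.0, 85.0, 44.0]), (0.36, [186.0, 258.0, 97.0, 124.0])]
bottom_box_band [(0.89, [145.0, 57.0, 171.0, 111.0]), (0.71, [42.0, 62.0, 84.0, 125.0]), (0.61, [314.0, 126.0, 74.0, 41.0])]
```

View pics/w1.png

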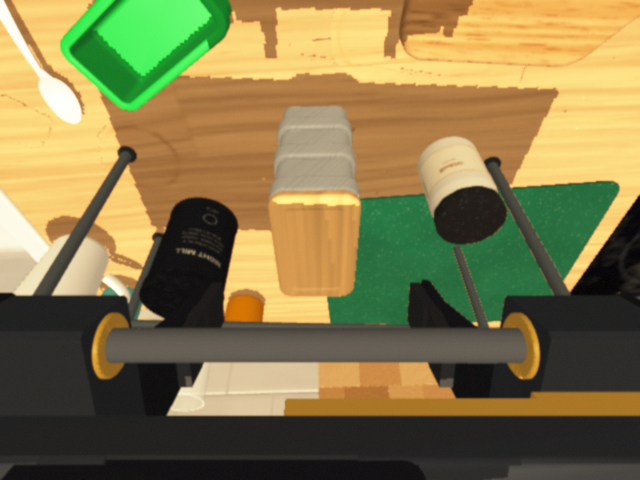

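>>> send_rows(increments=[[0,0,0.8,0,1],[0,0,0.8,0,1],[0,0,0.8,0,1]])

```text
t: 12.6
tcp_pos: [0.5129, 0.0398, 0.309]
orientation: [0.26, 0.036, 0.965, -0.009]
force: [0.7, 0.4, -0.7]
finger_gap: 0.0869
grasp_force: 0.0
```

>>> send_rows(increments=[[0,0,0.3,0,1],[0,0,0.53,0,1],[0,0,0.53,0,1]])

```text
t: 12.9
tcp_pos: [0.5396, 0.0388, 0.2651]
orientation: [0.261, 0.036, 0.965, -0.008]
force: [-0.2, -0.6, 0.1]
finger_gap: 0.087
grasp_force: 0.0
```

>>> send_rows(increments=[[0,0,0,0,0.7],[0,0,0,0,0.6],[0,0,0,0,0.5],[0,0,0,0,0.4],[0,0,0,0,0.4],[0,0,0,0,0.4]], force=35)

```text
t: 13.5
tcp_pos: [0.5397, 0.0395, 0.2664]
orientation: [0.262, 0.035, 0.964, -0.007]
force: [-5.1, 1.1, 8.4]
finger_gap: 0.0618
grasp_force: 34.8
```

Run:
```python
from h import *
s,p,M=pose();print(s["t"],p.round(4),M.round(4).tolist(),(p+.164*M[:,2]).round(4),s["force"],s["finger_gap"],s["grasp_force"])
print((M.T@[0,0,.02]/.1).round(3),(M.T@[-.0997,.0075,0]/.1).round(3))
```

```text
13.5 [0.5397 0.0395 0.2664] [[-0.8598, 0.0716, 0.5056], [0.0641, 0.9974, -0.0323], [-0.5066, 0.0046, -0.8621]] [0.6226 0.0342 0.125 ] [-5.14933109  1.09738366  8.42531291] 0.061809806274524245 34.84684917786353
[-0.101  0.001 -0.172] [ 0.862  0.003 -0.507]
```

>>> send_rows(increments=[[-0.025,0,-0.045,0,0.4],[-0.05,0,-0.09,0,0.4],[-0.075,0,-0.13,0,0.4],[-0.1,0,-0.17,0,0.4],[-0.1,0,-0.17,0,0.4]])

```text
t: 14.0
tcp_pos: [0.5397, 0.0391, 0.2859]
orientation: [0.262, 0.035, 0.964, -0.007]
force: [-0.5, -0.6, -2.3]
finger_gap: 0.062
grasp_force: 34.9
```

Run:
```python
from h import *
s,p,M=pose();print(s["t"],p.round(4),(p+.164*M[:,2]).round(4),np.round(s["force"],1),s["finger_gap"],s["grasp_force"])
im=cams.capture("scene"); cv2.imwrite("pics/s2.png",cv2.resize(im[200:350,230:430,::-1],None,fx=3,fy=3))
```

```text
14.0 [0.5397 0.0391 0.2859] [0.6225 0.0337 0.1445] [-0.5 -0.6 -2.3] 0.06200700231172 34.8569290333171
```

View pics/s2.png

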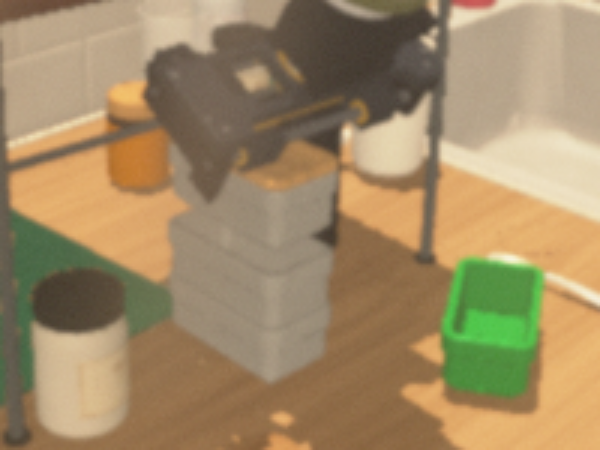

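>>> send_rows(increments=[[0.29,0,-0.17,0,0.4],[0.58,0,-0.34,0,0.4],[0.86,0,-0.51,0,0.4]])

```text
t: 14.35
tcp_pos: [0.4384, 0.0463, 0.285]
orientation: [0.261, 0.035, 0.965, -0.008]
force: [-0.4, 0.7, -2.5]
finger_gap: 0.0618
grasp_force: 34.9
```

>>> send_rows(increments=[[0.1,-0.35,-0.05,0,0.4],[0.17,-0.7,-0.1,0,0.4],[0.17,-1,-0.1,0,0.4]])

```text
t: 14.65
tcp_pos: [0.4115, -0.0533, 0.2849]
orientation: [0.261, 0.035, 0.965, -0.007]
force: [0.6, 0.0, -1.9]
finger_gap: 0.0615
grasp_force: 34.9
```

>>> send_rows(increments=[[0,-0.4,0,0,0.4],[0,-0.8,0,0,0.4],[0,-1,0,0,0.4]])

```text
t: 14.95
tcp_pos: [0.4049, -0.1549, 0.2848]
orientation: [0.262, 0.037, 0.964, -0.008]
force: [0.9, 0.4, -1.8]
finger_gap: 0.0616
grasp_force: 34.9
```

>>> send_rows(increments=[[0,-0.4,0,0,0.4],[0,-0.8,0,0,0.4],[0,-1,0,0,0.4],[0,-1,0,0,0.4]])

```text
t: 15.35
tcp_pos: [0.3979, -0.2543, 0.2847]
orientation: [0.262, 0.038, 0.964, -0.008]
force: [0.2, 0.5, -2.9]
finger_gap: 0.0621
grasp_force: 34.9
```

Run:
```python
from h import *
s,p,M=pose();print(s["t"],p.round(4),(p+.164*M[:,2]).round(4),M.round(3).tolist(),np.round(s["force"],1),s["finger_gap"],np.round(s["q"],2))
c=cams.calibration("wrist");im=cams.capture("wrist"); cv2.imwrite("pics/w3.png",im[:,:,::-1])
t=cams.calibration("top");print("sink rim",ray(t,(447,215),0),ray(t,(458,303),0),"leg",ray(t,(387.5,259.8),0))
print((M.T@[0,0,-.1]/.1).round(3))
G=p+.164*M[:,2]
print(proj(c,[[.506,-.18,0],[.5,-.31,0],[G[0],G[1]-.031,0],[G[0],G[1]+.031,0]]).round(0).tolist())
```

```text
15.35 [ 0.3979 -0.2543  0.2847] [ 0.4807 -0.26    0.1433] [[-0.86, 0.077, 0.505], [0.069, 0.997, -0.035], [-0.506, 0.005, -0.862]] [ 0.2  0.5 -2.9] 0.06214805864933887 [-0.84 -0.43  1.27  2.23  0.36  0.56  1.74]
sink rim [ 7.13419152e-01 -3.09073484e-01 -2.22044605e-16] [ 0.4951719 -0.3093921  0.       ] leg [ 0.61112614 -0.15111338  0.        ]
[ 0.506 -0.005  0.862]
[[427.0, 159.0], [248.0, 165.0], [269.0, 140.0], [359.0, 133.0]]
```

View pics/w3.png

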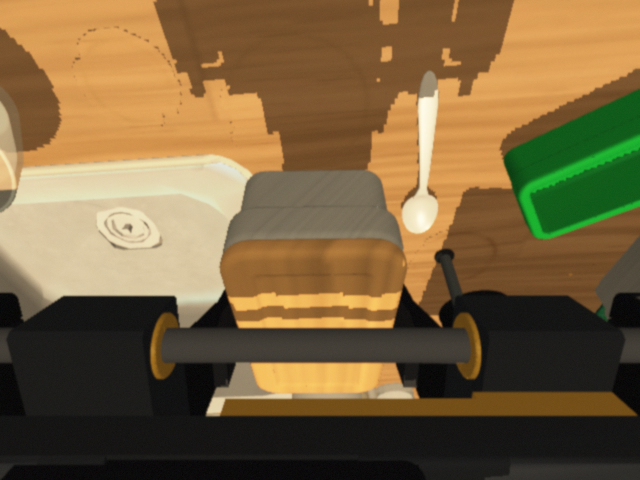

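>>> send_rows(increments=[[0.15,0,0.26,0,0.4],[0.3,0,0.52,0,0.4],[0.41,0,0.7,0,0.4],[0.48,0,0.82,0,0.4],[0.48,0,0.82,0,0.4]])

```text
t: 15.9
tcp_pos: [0.3982, -0.2428, 0.2622]
orientation: [0.267, 0.022, 0.963, -0.026]
force: [0.2, -0.3, -1.9]
finger_gap: 0.0616
grasp_force: 34.9
```

>>> send_rows(increments=[[0.015,0,0.026,0,0.4],[0.015,0,0.026,0,0.4]])

```text
t: 16.1
tcp_pos: [0.3972, -0.2445, 0.2598]
orientation: [0.268, 0.024, 0.963, -0.026]
force: [-1.4, 0.3, -2.4]
finger_gap: 0.0619
grasp_force: 34.9
```

Run:
```python
from h import *
s,p,M=pose();print(s["t"],p.round(4),(p+.164*M[:,2]).round(4),M.round(4).tolist(),np.round(s["q"],2))
print((M.T@[.07,-.015,0.03]/.1).round(3))
```

```text
16.1 [ 0.3972 -0.2445  0.2598] [ 0.4815 -0.2549  0.1195] [[-0.8555, 0.06, 0.5142], [0.0321, 0.9975, -0.0629], [-0.5167, -0.0373, -0.8553]] [-0.26 -0.05  0.79  2.27 -0.42  0.44  2.4 ]
[-0.759 -0.119  0.113]
```

```bash
cat > kin.py <<'E'
import numpy as np
from scipy.optimize import least_squares
from scipy.spatial.transform import Rotation as R
D=[([1.1584,.3329,-.0647,1.4609,.0216,1.3499,-.0885],(.2375,-.578,.404),[[.925,.38,0],[.38,-.925,0],[0,0,-1]]),
([.677,-.2,-.679,1.676,-.125,1.62,-1.176],(.407,.015,.556),[[.923,.384,.002],[.384,-.923,-.001],[.002,.001,-1]]),
([-.339,.04,.187,1.021,.012,2.054,-1.814],(.455,.026,.776),[[.995,-.097,.029],[-.097,-.995,-.014],[.03,.011,-.999]]),
([.953,-.051,-.971,.952,-.069,2.059,-1.725],(.387,.005,.835),[[.983,-.094,.157],[-.098,-.995,.022],[.155,-.037,-.987]]),
([.31,-.024,.08,.702,-.178,2.059,-1.402],(.329,-.157,.934),[[.905,-.096,.414],[-.105,-.994,.001],[.412,-.045,-.91]]),
([-.092,-.099,.548,.668,-.166,2.058,-1.333],(.266,-.19,.965),[[.8563,-.1065,.5055],[-.1036,-.994,-.0339],[.506,-.0234,-.8622]]),
([-.703,-.356,.783,1.557,.232,1.306,1.58],(.449,-.201,.654),[[-.8582,.101,.5033],[.0972,.9947,-.034],[-.5041,.0198,-.8634]]),
([-.703,-.202,.41,2.117,.378,.744,1.002],(.471,.046,.377),[[-.8637,.0689,.4993],[.0594,.9976,-.0349],[-.5005,-.0004,-.8657]]),
([-.84,-.43,1.27,2.23,.36,.56,1.74],(.3979,-.2543,.2847),[[-.86,.077,.505],[.069,.997,-.035],[-.506,.005,-.862]]),
([-.26,-.05,.79,2.27,-.42,.44,2.4],(.3972,-.2445,.2598),[[-.8555,.06,.5142],[.0321,.9975,-.0629],[-.5167,-.0373,-.8553]])]
LO=np.array([-2.6,-.5,-1.47,.16,-1.27,.06,-2.6]);HI=np.array([2.6,2.12,1.34,2.42,4.41,2.06,2.6])
def fk(q,P):
    sg=P["sg"]; l=P["l"]  # offsets: h,L1,a3,L2,a5,L3,x6
    p=np.zeros(3);M=np.eye(3)
    off=[(0,0,0),(0,0,l[0]),(0,0,l[1]),(l[2],0,0),(l[3],0,0),(0,0,l[4]),(l[6],0,0)]
    for i in range(7):
        p=p+M@np.array(off[i]); e=np.zeros(3); e[2 if i%2==0 else 1]=sg[i]
        ang=q[i]+(P["o"][i]); M=M@R.from_rotvec(e*ang).as_matrix()
    return p+M@np.array([0,0,l[5]]),M
def fit():
    import itertools
    best=None
    for sg in itertools.product([1,-1],repeat=4):
        S=[sg[0],1,sg[1],1,sg[2],1,sg[3]]
        def res(v):
            r=[]
            P=dict(sg=S,l=v[:7],o=[0]*6+[v[7]])
            for q,p,M in D:
                a,b=fk(q,P); r+=list((a-p))+list(.3*(b-np.array(M)).ravel())
            return r
        for o7 in (0,np.pi/2,np.pi,-np.pi/2):
            s=least_squares(res,[.3,.35,0,0,.4,.1,0,o7])
            if best is None or s.cost<best[0]: best=(s.cost,S,s.x)
    return best
if __name__=="__main__":
    b=fit();print(b[0],b[1],b[2].round(4).tolist())
    P=dict(sg=b[1],l=b[2][:7],o=[0]*6+[b[2][7]])
    for q,p,M in D:
        a,c=fk(q,P);print((a-p).round(3),np.abs(c-M).max().round(3))
E
python3 kin.py
```

```text
0.008427242797667373 [-1, 1, -1, 1, -1, 1, -1] [0.2253, 0.4814, 0.0258, -0.0097, 0.4899, 0.1739, 0.0209, -1.5706]
[ 0.048  0.005 -0.005] 0.001
[0.012 0.046 0.006] 0.001
[-0.009  0.045  0.003] 0.001
[ 0.016  0.038 -0.   ] 0.001
[ 0.015  0.042 -0.006] 0.001
[ 0.007  0.041 -0.005] 0.001
[-0.015  0.029  0.005] 0.0
[-0.012  0.032  0.002] 0.0
[-0.006  0.012  0.004] 0.007
[ 0.023  0.041 -0.004] 0.003
```

```bash
cat > kin2.py <<'E'
from kin import *
SG=[-1,1,-1,1,-1,1,-1];O7=-1.5706
def rots(q):
    M=np.eye(3);Ms=[M]
    for i in range(7):
        e=np.zeros(3); e[2 if i%2==0 else 1]=SG[i]; M=M@R.from_rotvec(e*(q[i]+(O7 if i==6 else 0))).as_matrix(); Ms.append(M)
    return Ms
# identifiable offsets: after j2 .. after j6 and base z
def rows(q): return np.hstack([m for m in rots(q)[1:]])
A=np.vstack([rows(q) for q,_,_ in D]);b=np.hstack([p for _,p,_ in D])
lam=.003;x0=np.array([0,0,.3, 0,0,.2, 0,0,.2, 0,0,.2, 0,0,.2, 0,0,.0, 0,0,.1])
X=x0+np.linalg.solve(A.T@A+lam*np.eye(21),A.T@(b-A@x0))
def FK(q):return rows(q)@X,rots(q)[-1]
def ik(p,M,n=12,seed=0):
    rng=np.random.default_rng(seed);best=(9,None)
    seeds=[np.array(d[0]) for d in D[6:]]
    for k in range(n):
        q0=seeds[k%4]+rng.normal(0,.3,7)*(k>=4); q0=np.clip(q0,LO+.02,HI-.02)
        s=least_squares(lambda q:np.r_[FK(q)[0]-p,.3*R.from_matrix(FK(q)[1].T@M).as_rotvec()],q0,bounds=(LO,HI))
        if s.cost<best[0]:best=(s.cost,s.x)
        if best[0]<1e-9:break
    return best
if __name__=="__main__":
    print(X.reshape(7,3).round(3).tolist(),np.abs(A@X-b).max())
    M=np.array(D[7][2]);u,_,v=np.linalg.svd(M);M=u@v
    def test(n,G):
        c,q=ik(np.array(G)-.164*M[:,2],M);print(n,G,"%.1e"%c,q.round(2))
    for x in (.5,.53,.56):test("place",(x,-.262,.044))
    for x in (.49,.51,.53):test("board",(x,.185,.06))
    test("mid",(.62,.034,.08))
E
python3 kin2.py
```

```text
[[0.001, -0.01, 0.26], [-0.001, -0.01, 0.224], [-0.0, -0.013, 0.224], [0.0, -0.013, 0.245], [-0.0, 0.001, 0.245], [-0.001, 0.001, 0.035], [-0.0, 0.0, 0.135]] 0.0010586006033836415
place (0.5, -0.262, 0.044) 6.7e-19 [ 0.78  0.21 -0.26  2.21 -0.6   0.31  2.58]
place (0.53, -0.262, 0.044) 1.4e-14 [ 0.7   0.25 -0.21  2.15 -0.55  0.31  2.5 ]
place (0.56, -0.262, 0.044) 6.3e-15 [ 0.45  0.29  0.02  2.1  -0.66  0.33  2.55]
board (0.49, 0.185, 0.06) 2.5e-18 [-0.51  0.1  -0.16  2.29  0.82  0.5   0.15]
board (0.51, 0.185, 0.06) 9.7e-16 [-0.86  0.12  0.24  2.27  0.74  0.45  0.25]
board (0.53, 0.185, 0.06) 3.6e-15 [-0.85  0.16  0.26  2.23  0.7   0.44  0.3 ]
mid (0.62, 0.034, 0.08) 6.2e-16 [-1.27  0.51  1.26  2.15 -0.95  0.44  2.12]
```

>>> send_rows(increments=[[-0.2,-0.05,0.03,0.09,0.4],[-0.42,-0.1,0.25,0.09,0.4],[-0.42,-0.1,0.25,0.09,0.4]])

```text
t: 16.4
tcp_pos: [0.4495, -0.2558, 0.2613]
orientation: [0.269, 0.055, 0.961, -0.017]
force: [0.1, 0.8, -3.4]
finger_gap: 0.0621
grasp_force: 34.9
```

Run:
```python
from h import *
s,p,M=pose();print(s["t"],p.round(4),(p+.164*M[:,2]).round(4),M.round(4).tolist(),np.round(s["q"],2))
print(go((.53,-.262,.055)),(M.T@[0,0,-.1]/.1).round(3))
import kin2
for z in(.1,.07,.044):
    c,q=kin2.ik(np.array((.53,-.262,z))-.164*M[:,2],M);print(c,q.round(2))
```

```text
16.4 [ 0.4495 -0.2558  0.2613] [ 0.534  -0.266   0.1212] [[-0.849, 0.1154, 0.5157], [0.097, 0.9933, -0.0626], [-0.5195, -0.0031, -0.8545]] [-0.28  0.11  0.82  2.16 -0.64  0.48  2.48]
[0.382 0.037 0.542] [0.519 0.003 0.854]
3.264967736347327e-20 [ 0.1   0.12  0.41  2.17 -0.64  0.41  2.48]
3.8674475824447045e-16 [ 0.45  0.18  0.04  2.17 -0.63  0.33  2.5 ]
4.471684771422193e-15 [ 0.52  0.23 -0.03  2.18 -0.72  0.27  2.59]
```

>>> send_rows(increments=[[0.15,0.02,0.2,0,0.4],[0.28,0.04,0.4,0,0.4],[0.38,0.04,0.54,0,0.4],[0.38,0.04,0.54,0,0.4]])

```text
t: 16.8
tcp_pos: [0.4429, -0.2527, 0.2035]
orientation: [0.267, 0.055, 0.962, -0.019]
force: [-0.3, 0.5, -3.0]
finger_gap: 0.0616
grasp_force: 34.9
```

Run:
```python
from h import *
s,p,M=pose();print(s["t"],p.round(4),(p+.164*M[:,2]).round(4),M.round(4).tolist(),np.round(s["q"],2))
print(go((.53,-.262,.046)),(M.T@[0,0,-.1]/.1).round(3))
```

```text
16.8 [ 0.4429 -0.2527  0.2035] [ 0.5267 -0.2635  0.0629] [[-0.8517, 0.1156, 0.5111], [0.0955, 0.9933, -0.0654], [-0.5152, -0.0069, -0.857]] [ 0.26  0.19  0.24  2.19 -0.74  0.34  2.6 ]
[0.06  0.019 0.161] [0.515 0.007 0.857]
```

>>> send_rows(increments=[[0.02,0,0.05,0.07,0.4],[0.05,0,0.1,0.07,0.4],[0.06,0,0.15,0.07,0.4],[0.06,0,0.15,0.07,0.4]])

```text
t: 17.2
tcp_pos: [0.4453, -0.2541, 0.1876]
orientation: [0.267, 0.083, 0.96, -0.011]
force: [-0.0, -0.1, -2.0]
finger_gap: 0.0619
grasp_force: 34.9
```

Run:
```python
from h import *
s,p,M=pose();print(s["t"],p.round(4),(p+.164*M[:,2]).round(4),M.round(4).tolist(),np.round(s["q"],2),np.round(s["force"],1))
print(go((.53,-.262,.044)),(M.T@[0,0,-.1]/.1).round(3))
```

```text
17.2 [ 0.4453 -0.2541  0.1876] [ 0.529 -0.265  0.047] [[-0.8436, 0.1659, 0.5106], [0.1539, 0.9859, -0.0661], [-0.5144, 0.0228, -0.8572]] [ 0.36  0.23  0.14  2.18 -0.78  0.31  2.58] [-0.  -0.1 -2. ]
[0.012 0.03  0.029] [ 0.514 -0.023  0.857]
```

>>> send_rows(increments=[[0.013,0,0.022,0,0.4],[0.013,0,0.022,0,0.4]])

```text
t: 17.4
tcp_pos: [0.4458, -0.2543, 0.1858]
orientation: [0.268, 0.083, 0.96, -0.012]
force: [0.6, 1.7, 2.9]
finger_gap: 0.0615
grasp_force: 34.8
```

>>> send_rows(increments=[[0.0,0,0.005,0,0.9],[0.0,0,0.005,0,0.9],[0.0,0,0.005,0,0.9]])

```text
t: 17.7
tcp_pos: [0.4454, -0.2546, 0.1847]
orientation: [0.267, 0.083, 0.96, -0.011]
force: [-0.3, -0.4, -0.7]
finger_gap: 0.0755
grasp_force: 0.0
```

Run:
```python
from h import *
s,p,M=pose();print(s["t"],p.round(4),(p+.164*M[:,2]).round(4),M.round(4).tolist(),np.round(s["q"],2),np.round(s["force"],1))
c=cams.calibration("wrist");im=cams.capture("wrist"); cv2.imwrite("pics/w4.png",im[:,:,::-1])
```

```text
17.7 [ 0.4454 -0.2546  0.1847] [ 0.5292 -0.2654  0.0442] [[-0.8434, 0.1654, 0.5113], [0.1533, 0.986, -0.0661], [-0.515, 0.0227, -0.8569]] [ 0.39  0.23  0.11  2.18 -0.78  0.3   2.59] [-0.3 -0.4 -0.7]
```

View pics/w4.png

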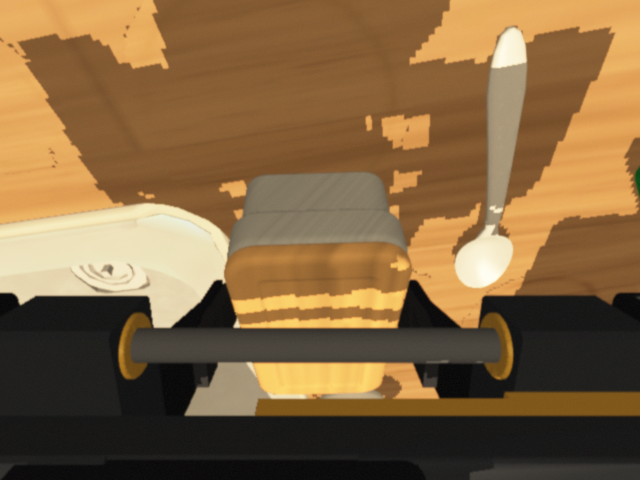

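>>> send_rows(increments=[[-0.25,0,-0.43,0,0.9],[-0.5,0,-0.85,-0.11,1],[-0.5,0,-0.85,-0.11,1],[-0.5,0,-0.85,-0.11,1]])

```text
t: 18.15
tcp_pos: [0.4444, -0.2567, 0.2846]
orientation: [0.268, 0.041, 0.962, -0.023]
force: [-0.1, 0.3, 0.1]
finger_gap: 0.086
grasp_force: 0.0
```

Run:
```python
from h import *
s,p,M=pose();print(s["t"],p.round(4),(p+.164*M[:,2]).round(4),M.round(4).tolist(),np.round(s["q"],2),np.round(s["force"],1))
print(go((.62,.034,.082),.08))
import kin2
for b in(.08,0):
    c,q=kin2.ik(np.array((.62,.034,.082))-(.164+b)*M[:,2],M);print(c,q.round(2))
```

```text
18.15 [ 0.4444 -0.2567  0.2846] [ 0.5286 -0.2676  0.1443] [[-0.8531, 0.0918, 0.5136], [0.067, 0.9955, -0.0665], [-0.5174, -0.0223, -0.8554]] [ 0.23  0.05  0.27  2.12 -0.44  0.5   2.32] [-0.1  0.3  0.1]
[-2.550e-01  3.101e+00  2.000e-03]
9.757056366957383e-15 [-0.63 -0.01  0.37  2.17  0.42  0.51  0.91]
3.5674309080275956e-15 [-0.59  0.2   0.39  2.13  0.32  0.32  0.98]
```

>>> send_rows(increments=[[-0.06,0.45,0,0,1],[-0.06,0.78,0,0,1]])

```text
t: 18.35
tcp_pos: [0.4563, -0.1779, 0.2836]
orientation: [0.266, 0.042, 0.963, -0.022]
force: [1.1, -0.4, 0.9]
finger_gap: 0.0866
grasp_force: 0.0
```

>>> send_rows(increments=[[-0.06,0.45,0,0,1],[-0.06,0.78,0,0,1]])

```text
t: 18.55
tcp_pos: [0.4686, -0.0997, 0.2849]
orientation: [0.266, 0.041, 0.963, -0.022]
force: [0.6, -0.8, 0.1]
finger_gap: 0.0872
grasp_force: 0.0
```

>>> send_rows(increments=[[-0.06,0.45,0,0,1],[-0.06,0.78,0,0,1]])

```text
t: 18.75
tcp_pos: [0.4808, -0.0223, 0.2864]
orientation: [0.266, 0.041, 0.963, -0.022]
force: [-0.1, -1.4, -0.0]
finger_gap: 0.0875
grasp_force: 0.0
```

>>> send_rows(increments=[[-0.07,0.45,0,0,1],[-0.07,0.76,0,0,1],[-0.07,0.76,0,0,1],[-0.07,0.76,0,0,1]])

```text
t: 19.15
tcp_pos: [0.4934, 0.0505, 0.2878]
orientation: [0.265, 0.041, 0.963, -0.023]
force: [-0.3, 0.2, -0.7]
finger_gap: 0.0872
grasp_force: 0.0
```

Run:
```python
from h import *
s,p,M=pose();print(s["t"],p.round(4),(p+.164*M[:,2]).round(4),M.round(4).tolist(),np.round(s["q"],2),np.round(s["force"],1))
print(go((.62,.034,.082),0))
c=cams.calibration("wrist");im=cams.capture("wrist"); cv2.imwrite("pics/w5.png",im[:,:,::-1])
a=-.075;u=np.array([np.cos(a),np.sin(a),0]);v=np.array([-u[1],u[0],0]);C=np.array([.623,.0345,.087])
print(proj(c,[C+i*.056*u+j*.031*v for i,j in((-1,-1),(-1,1),(1,1),(1,-1))]).round(1).tolist())
```

```text
19.15 [0.4934 0.0505 0.2878] [0.5768 0.0397 0.147 ] [[-0.8562, 0.0907, 0.5086], [0.0665, 0.9956, -0.0655], [-0.5123, -0.0223, -0.8585]] [-0.11  0.01 -0.15  2.15  0.41  0.51  0.91] [-0.3  0.2 -0.7]
[-0.04  -0.003  0.782]
[[254.0, 207.1], [374.3, 207.5], [359.3, 321.1], [274.7, 320.1]]
```

View pics/w5.png

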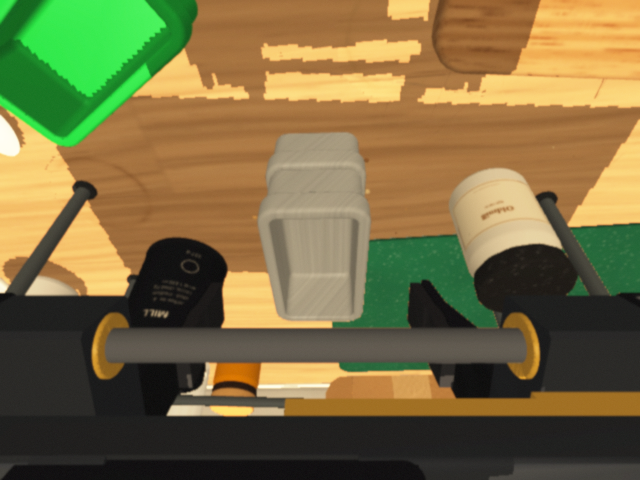

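>>> send_rows(increments=[[-0.02,0,0.35,0,1],[-0.04,0.01,0.65,0,1],[-0.04,0.01,0.78,0,1],[-0.04,0.01,0.78,0,1]])

```text
t: 19.6
tcp_pos: [0.5369, 0.0439, 0.2221]
orientation: [0.264, 0.043, 0.963, -0.024]
force: [0.2, -0.7, 0.3]
finger_gap: 0.0872
grasp_force: 0.0
```

>>> send_rows(increments=[[0,0,0,0,0.7],[0,0,0,0,0.6],[0,0,0,0,0.5],[0,0,0,0,0.4],[0,0,0,0,0.4]], force=30)

```text
t: 20.1
tcp_pos: [0.5373, 0.0459, 0.2252]
orientation: [0.267, 0.041, 0.963, -0.023]
force: [-4.3, 0.0, 6.7]
finger_gap: 0.062
grasp_force: 29.6
```

Run:
```python
from h import *
s,p,M=pose();print(s["t"],p.round(4),(p+.164*M[:,2]).round(4),M.round(4).tolist(),np.round(s["q"],2),np.round(s["force"],1))
for d in ([0,0,.02],[-.0997,.0075,0]): print((M.T@d/.1).round(3))
```

```text
20.1 [0.5373 0.0459 0.2252] [0.6213 0.0351 0.0848] [[-0.854, 0.0918, 0.5121], [0.0675, 0.9955, -0.0659], [-0.5159, -0.0216, -0.8564]] [-0.13  0.2  -0.11  2.1   0.57  0.38  0.78] [-4.3  0.   6.7]
[-0.103 -0.004 -0.171]
[ 0.856 -0.017 -0.516]
```

>>> send_rows(increments=[[-0.03,0,-0.06,0,0.4],[-0.07,0,-0.12,0,0.4],[-0.1,0,-0.17,0,0.4],[-0.1,0,-0.17,0,0.4]])

```text
t: 20.5
tcp_pos: [0.5375, 0.0464, 0.2454]
orientation: [0.267, 0.041, 0.962, -0.023]
force: [0.3, 0.2, -1.7]
finger_gap: 0.062
grasp_force: 29.6
```

>>> send_rows(increments=[[0.28,0,-0.17,0,0.4],[0.57,-0.01,-0.34,0,0.4],[0.86,-0.02,-0.52,0,0.4],[0.86,-0.02,-0.52,0,0.4]])

```text
t: 20.9
tcp_pos: [0.4335, 0.0534, 0.2435]
orientation: [0.265, 0.041, 0.963, -0.023]
force: [0.4, 0.0, -1.5]
finger_gap: 0.062
grasp_force: 29.6
```

>>> send_rows(increments=[[0.07,0.37,-0.05,0,0.4],[0.14,0.74,-0.1,0,0.4]])

```text
t: 21.1
tcp_pos: [0.4268, 0.1291, 0.2448]
orientation: [0.267, 0.043, 0.962, -0.023]
force: [0.7, 0.1, -1.5]
finger_gap: 0.0622
grasp_force: 29.6
```

>>> send_rows(increments=[[0.07,0.37,-0.05,0,0.4],[0.14,0.74,-0.1,0,0.4],[0.14,0.74,-0.1,0,0.4]])

```text
t: 21.4
tcp_pos: [0.4158, 0.2093, 0.2446]
orientation: [0.267, 0.038, 0.963, -0.02]
force: [-0.2, -0.1, -1.4]
finger_gap: 0.0621
grasp_force: 29.6
```

Run:
```python
from h import *
s,p,M=pose();print(s["t"],p.round(4),(p+.164*M[:,2]).round(4),M.round(4).tolist(),np.round(s["q"],2),np.round(s["force"],1),s["finger_gap"])
for z in (.068,.063): print(go((.5,.194,z)))
import kin2
c,q=kin2.ik(np.array((.5,.194,.063))-(.164)*M[:,2],M);print(c,q.round(2))
im=cams.capture("top"); cv2.imwrite("pics/t6.png",im[:,:,::-1])
```

```text
21.4 [0.4158 0.2093 0.2446] [0.4999 0.1996 0.1041] [[-0.8544, 0.0845, 0.5126], [0.063, 0.9963, -0.0592], [-0.5157, -0.0183, -0.8566]] [-0.34  0.06 -0.37  2.21  0.75  0.62  0.22] [-0.2 -0.1 -1.4] 0.0620672011500286
[ 0.182 -0.049  0.314]
[ 0.208 -0.049  0.356]
3.844971218957714e-15 [-0.94  0.11  0.25  2.27  0.8   0.5   0.14]
```

View pics/t6.png

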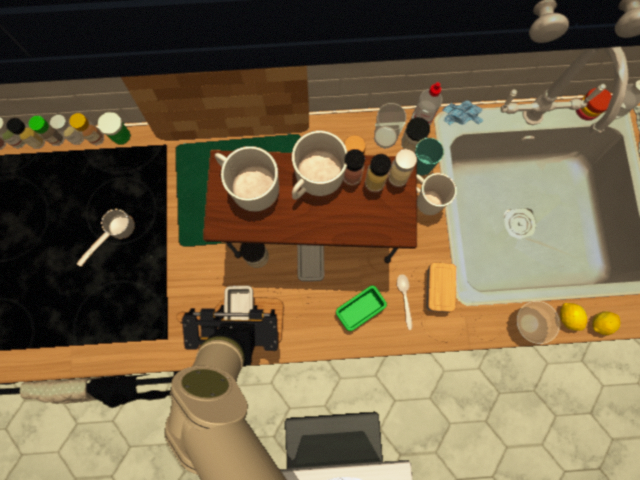

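>>> send_rows(increments=[[0.09,-0.02,0.16,0,0.4],[0.18,-0.05,0.31,0,0.4],[0.18,-0.05,0.31,0,0.4]])

```text
t: 21.75
tcp_pos: [0.4159, 0.1966, 0.2062]
orientation: [0.265, 0.042, 0.963, -0.024]
force: [0.1, 0.7, -1.3]
finger_gap: 0.0622
grasp_force: 29.6
```

>>> send_rows(increments=[[0.02,0,0.03,0,0.4],[0.026,0,0.043,0,0.4],[0.026,0,0.043,0,0.4]])

```text
t: 22.05
tcp_pos: [0.4166, 0.1983, 0.2038]
orientation: [0.267, 0.042, 0.963, -0.023]
force: [-0.2, 0.6, -1.4]
finger_gap: 0.062
grasp_force: 29.6
```

>>> send_rows(increments=[[0.015,0,0.026,0,0.4],[0.015,0,0.026,0,0.4]])

```text
t: 22.25
tcp_pos: [0.4174, 0.1988, 0.2023]
orientation: [0.269, 0.041, 0.962, -0.022]
force: [-5.7, -3.7, 14.2]
finger_gap: 0.0623
grasp_force: 29.8
```

Run:
```python
from h import *
s,p,M=pose();print(s["t"],p.round(4),(p+.164*M[:,2]).round(4),M.round(4).tolist(),np.round(s["q"],2),np.round(s["force"],1),s["finger_gap"])
```

```text
22.25 [0.4174 0.1988 0.2023] [0.5018 0.1881 0.0622] [[-0.8523, 0.0918, 0.5149], [0.0678, 0.9956, -0.0651], [-0.5186, -0.0206, -0.8548]] [-0.35  0.14 -0.34  2.25  0.92  0.55  0.05] [-5.7 -3.7 14.2] 0.06233561716591454
```

Contact. Release and rise.

>>> send_rows(increments=[[-0.005,0,-0.01,0,0.95],[-0.005,0,-0.01,0,0.95],[-0.005,0,-0.01,0,0.95],[-0.005,0,-0.01,0,1]])

```text
t: 22.65
tcp_pos: [0.4163, 0.1982, 0.2013]
orientation: [0.266, 0.041, 0.963, -0.023]
force: [0.1, 0.2, 0.0]
finger_gap: 0.0828
grasp_force: 0.0
```

>>> send_rows(increments=[[-0.2,0,-0.33,0,1],[-0.4,0,-0.67,0,1],[-0.51,0,-0.85,0,1],[-0.51,0,-0.85,0,1]])

```text
t: 23.05
tcp_pos: [0.4172, 0.201, 0.3038]
orientation: [0.269, 0.042, 0.962, -0.021]
force: [0.5, -0.7, -0.9]
finger_gap: 0.0869
grasp_force: 0.0
```

Run:
```python
from h import *
s,p,M=pose();print(s["t"],p.round(4),(p+.164*M[:,2]).round(4),M.round(4).tolist(),np.round(s["q"],2),np.round(s["force"],1),s["finger_gap"])
print(go((.529,-.2655,.046),.08),go((.529,-.2655,.134)))
im=cams.capture("top"); cv2.imwrite("pics/t7.png",im[:,:,::-1])
for th in("middle_box_band","board_middle","top_box_band"):print(th,[(round(d["p"],2),np.round(d["bbox"]).tolist()) for d in silhouettes(th,"top")][:3])
c=cams.calibration("top")
# pixel moment checks: lid outline by wood colour near (442,287)
r=silhouettes("top_box_band","top")
for d in r[:2]:
    m=d["region"].astype(np.uint8);print(cv2.minAreaRect(cv2.findNonZero(m)))
print(proj(c,[[.502,.188,.065],[.49,.194,.018],[.529,-.2655,.054]]).round(0).tolist())
crop=cv2.resize(im[250:340,190:470,::-1],None,fx=2.8,fy=2.8);cv2.imwrite("pics/t7c.png",crop)
```

```text
23.05 [0.4172 0.201  0.3038] [0.5017 0.1906 0.1636] [[-0.852, 0.0918, 0.5155], [0.0688, 0.9956, -0.0635], [-0.519, -0.0186, -0.8545]] [-0.3  -0.05 -0.37  2.17  0.58  0.71  0.41] [ 0.5 -0.7 -0.9] 0.08693313532072552
[ 0.064 -4.494  0.635] [-0.393 -4.51   0.683]
middle_box_band [(0.77, [246.0, 303.0, 28.0, 27.0])]
board_middle [(0.57, [230.0, 313.0, 108.0, 37.0])]
top_box_band [(0.95, [439.0, 288.0, 29.0, 48.0]), (0.34, [310.0, 264.0, 23.0, 37.0])]
((440.5, 287.0), (48.0, 29.0), 90.0)
((310.0, 263.0), (36.0, 26.0), 90.0)
[[246.0, 312.0], [246.0, 319.0], [443.0, 287.0]]
```

View pics/t7c.png

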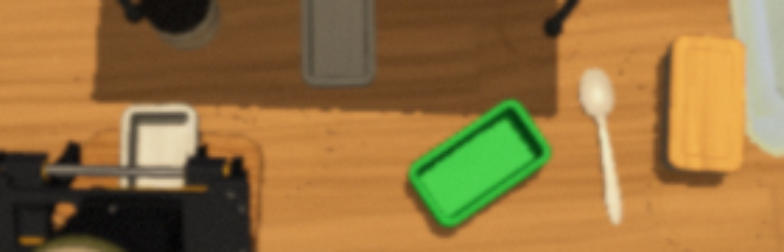

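>>> send_rows(increments=[[-0.11,-0.35,0.11,0,1],[-0.23,-0.71,0.23,0,1]])

```text
t: 23.5
tcp_pos: [0.4411, 0.1264, 0.2931]
orientation: [0.266, 0.04, 0.963, -0.023]
force: [0.9, -0.7, -0.7]
finger_gap: 0.0871
grasp_force: 0.0
```

>>> send_rows(increments=[[-0.11,-0.35,0.11,0,1],[-0.23,-0.71,0.23,0,1],[-0.23,-0.71,0.23,0,1],[-0.23,-0.71,0.23,0,1]])

```text
t: 23.9
tcp_pos: [0.466, 0.0522, 0.2868]
orientation: [0.265, 0.042, 0.963, -0.023]
force: [-0.3, 0.9, 0.0]
finger_gap: 0.087
grasp_force: 0.0
```

```bash
cat > fit.py <<'E'
from h import *
from scipy.optimize import minimize
def hull(c,x,y,a,lid):
    u=np.array([np.cos(a),np.sin(a),0]);v=np.array([-u[1],u[0],0]);pts=[]
    def sec(z,L,W,r=.01):
        for sx in(-1,1):
            for sy in(-1,1):
                for t in np.linspace(0,np.pi/2,4):
                    pts.append(np.array([x,y,z])+sx*(L/2-r+r*np.cos(t))*u+sy*(W/2-r+r*np.sin(t))*v)
    sec(.0325,.112,.062);sec(.054 if lid else .047,.112,.062);sec(.007,.106,.056);sec(0,.094,.044)
    p=proj(c,np.array(pts)); return cv2.convexHull((p*16).astype(np.int32))
def measure(thing,cam,x0,lid,sel=None):
    c=cams.calibration(cam);im=cams.capture(cam);r=silhouettes(thing,cam)
    p0=proj(c,[[x0[0],x0[1],.03]])[0]
    r=[d for d in r if np.hypot(*(np.array(d["bbox"][:2])-p0))<70]
    if not r: print("none");return
    m=r[0]["region"];rows=np.where(m.any(1))[0];lim=rows.max()
    def cost(v):
        k=np.zeros(m.shape,np.uint8);k4=cv2.resize(k,None,fx=1,fy=1)
        cv2.fillPoly(k4,[hull(c,*v[:2],v[2],lid)],1,shift=4,lineType=8)
        k=k4>0
        if cam=="wrist": k=k.copy();k[lim+1:]=False
        return (k^m).sum()/m.sum()
    best=min((minimize(cost,np.array(x0)+[dx,dy,0],method="Nelder-Mead",options=dict(initial_simplex=np.array(x0)+[dx,dy,0]+np.array([[0,0,0],[.006,0,0],[0,.006,0],[0,0,.06]]),xatol=1e-4,fatol=1e-4)) for dx in(-.004,.004) for dy in(-.004,.004)),key=lambda s:s.fun)
    print(thing,round(r[0]["p"],2),r[0]["bbox"],best.x.round(4),"mismatch",round(best.fun,3),"start",round(cost(x0),3))
    return im,c
E
python3 - <<'E'
from fit import *
im,c=measure("bottom_box_band","wrist",[.623,.035,-.075],False)
cv2.imwrite("pics/w8.png",im[:,:,::-1])
s,p,M=pose();print(s["t"],p.round(4),(p+.164*M[:,2]).round(4),M.round(4).tolist(),np.round(s["q"],2))
print(go((.529,-.2655,.046),.13))
E
```

```text
bottom_box_band 0.7 [316.9, 232.6, 96.2, 133.6] [ 0.6257  0.0351 -0.0374] mismatch 0.03 start 0.056
24.0 [0.4659 0.0538 0.2873] [0.5496 0.0431 0.1467] [[-0.8552, 0.0904, 0.5104], [0.0663, 0.9957, -0.0653], [-0.5141, -0.022, -0.8575]] [-0.14 -0.05 -0.15  2.21  0.42  0.51  0.88]
[ 0.489 -3.069 -0.341]
```

>>> send_rows(increments=[[0.04,-0.4,0,0,1],[0.04,-0.77,0.01,0,1]])

```text
t: 24.2
tcp_pos: [0.4558, -0.0227, 0.2863]
orientation: [0.266, 0.039, 0.963, -0.022]
force: [0.4, -0.8, -0.8]
finger_gap: 0.0871
grasp_force: 0.0
```

>>> send_rows(increments=[[0.04,-0.4,0,0,1],[0.04,-0.77,0.01,0,1]])

```text
t: 24.4
tcp_pos: [0.4457, -0.1003, 0.2852]
orientation: [0.266, 0.04, 0.963, -0.023]
force: [0.9, 0.5, -1.2]
finger_gap: 0.0871
grasp_force: 0.0
```

>>> send_rows(increments=[[0.04,-0.4,0,0,1],[0.04,-0.77,0.01,0,1]])

```text
t: 24.6
tcp_pos: [0.4359, -0.1769, 0.284]
orientation: [0.267, 0.04, 0.963, -0.022]
force: [0.9, 0.1, 0.5]
finger_gap: 0.087
grasp_force: 0.0
```

>>> send_rows(increments=[[0.04,-0.4,0,0.1,1],[0.04,-0.77,0.01,0.1,1],[0.04,-0.77,0.01,0.1,1],[0.04,-0.77,0.01,0.1,1]])

```text
t: 25.0
tcp_pos: [0.4266, -0.2524, 0.2826]
orientation: [0.267, 0.079, 0.96, -0.012]
force: [-1.1, 1.0, 0.4]
finger_gap: 0.087
grasp_force: 0.0
```

Run:
```python
from fit import *
im,c=measure("top_box_band","wrist",[.529,-.2655,-.16],True)
cv2.imwrite("pics/w9.png",im[:,:,::-1])
s,p,M=pose();print(s["t"],p.round(4),(p+.164*M[:,2]).round(4),M.round(4).tolist(),np.round(s["q"],2))
measure("top_box_band","top",[.529,-.2655,-.16],True)
print(go((.529,-.2655,.08)),go((.529,-.2655,.044)))
import kin2
for z in(.08,.044):
    c,q=kin2.ik(np.array((.529,-.2655,z))-.164*M[:,2],M);print(c,q.round(2))
```

```text
top_box_band 0.85 [316.6, 185.0, 117.3, 170.4] [ 0.5339 -0.2644 -0.1484] mismatch 0.025 start 0.105
25.1 [ 0.4268 -0.2513  0.2826] [ 0.5106 -0.2618  0.142 ] [[-0.8455, 0.1559, 0.5107], [0.1434, 0.9876, -0.064], [-0.5143, 0.0191, -0.8574]] [ 0.06  0.    0.46  2.17 -0.42  0.5   2.25]
top_box_band 0.56 [442.3, 286.4, 31.0, 49.5] [ 0.5315 -0.2613 -0.193 ] mismatch 0.661 start 0.767
[ 0.159 -0.017  0.63 ] [ 0.345 -0.024  0.938]
6.6383592260284295e-15 [ 0.27  0.16  0.24  2.17 -0.66  0.37  2.47]
4.911914202928749e-14 [ 0.44  0.23  0.06  2.18 -0.76  0.29  2.58]
```

>>> send_rows(increments=[[0.1,-0.01,0.4,0,1],[0.2,-0.02,0.75,0,1],[0.32,-0.02,0.95,0,1],[0.32,-0.02,0.95,0,1]])

```text
t: 25.6
tcp_pos: [0.4476, -0.2547, 0.1828]
orientation: [0.266, 0.078, 0.961, -0.011]
force: [0.1, -1.0, 0.5]
finger_gap: 0.0868
grasp_force: 0.0
```

Run:
```python
from h import *
s,p,M=pose();print(s["t"],p.round(4),(p+.164*M[:,2]).round(4),M.round(4).tolist(),np.round(s["q"],2),np.round(s["force"],1),go((.532,-.265,.044)))
```

```text
25.6 [ 0.4476 -0.2547  0.1828] [ 0.5311 -0.265   0.042 ] [[-0.8464, 0.1562, 0.5091], [0.1445, 0.9875, -0.0627], [-0.5125, 0.0205, -0.8584]] [ 0.39  0.24  0.1   2.18 -0.78  0.3   2.59] [ 0.1 -1.   0.5] [-0.017  0.001 -0.012]
```

Close, then lift 20 mm.

>>> send_rows(increments=[[0,0,-0.01,0,0.7],[0,0,-0.01,0,0.6],[0,0,-0.01,0,0.5],[0,0,-0.01,0,0.4],[0,0,-0.01,0,0.4],[0,0,-0.01,0,0.4]], force=35)

```text
t: 26.2
tcp_pos: [0.4477, -0.2559, 0.1867]
orientation: [0.268, 0.078, 0.96, -0.012]
force: [-2.6, 3.4, 7.2]
finger_gap: 0.0616
grasp_force: 34.9
```

Run:
```python
from h import *
s,p,M=pose();print(s["t"],p.round(4),(p+.164*M[:,2]).round(4),M.round(4).tolist(),np.round(s["force"],1),s["finger_gap"])
```

```text
26.2 [ 0.4477 -0.2559  0.1867] [ 0.5317 -0.2666  0.0463] [[-0.8442, 0.1569, 0.5125], [0.1439, 0.9874, -0.0653], [-0.5163, 0.0186, -0.8562]] [-2.6  3.4  7.2] 0.06164587607978148
```

>>> send_rows(increments=[[-0.15,0,-0.26,0,0.4],[-0.35,0,-0.6,0,0.4],[-0.51,0,-0.86,0,0.4],[-0.51,0,-0.86,0,0.4]])

```text
t: 26.6
tcp_pos: [0.4473, -0.2588, 0.2903]
orientation: [0.271, 0.079, 0.959, -0.013]
force: [0.4, -0.0, -1.9]
finger_gap: 0.0618
grasp_force: 34.9
```

Run:
```python
from h import *
s,p,M=pose();print(s["t"],p.round(4),(p+.164*M[:,2]).round(4),M.round(4).tolist(),np.round(s["q"],2),np.round(s["force"],1),s["finger_gap"])
print(go((.52,.042,.142)))
```

```text
26.6 [ 0.4473 -0.2588  0.2903] [ 0.5321 -0.27    0.1504] [[-0.8413, 0.1583, 0.5169], [0.1437, 0.9872, -0.0684], [-0.5212, 0.0167, -0.8533]] [ 0.24  0.05  0.27  2.11 -0.43  0.5   2.23] [ 0.4 -0.  -1.9] 0.0618365250768504
[ 0.594  3.06  -0.204]
```

>>> send_rows(increments=[[0.07,0.4,-0.02,0,0.4],[0.15,0.77,-0.05,0,0.4]])

```text
t: 26.8
tcp_pos: [0.4426, -0.1788, 0.283]
orientation: [0.267, 0.08, 0.96, -0.012]
force: [-1.0, 0.9, -2.6]
finger_gap: 0.0617
grasp_force: 34.9
```

>>> send_rows(increments=[[0.07,0.4,-0.02,0,0.4],[0.15,0.77,-0.05,0,0.4]])

```text
t: 27.0
tcp_pos: [0.4393, -0.0992, 0.2808]
orientation: [0.267, 0.079, 0.961, -0.012]
force: [0.5, 0.7, -1.2]
finger_gap: 0.0617
grasp_force: 34.9
```

>>> send_rows(increments=[[0.07,0.4,-0.02,0,0.4],[0.15,0.77,-0.05,0,0.4]])

```text
t: 27.2
tcp_pos: [0.4362, -0.0207, 0.2788]
orientation: [0.267, 0.079, 0.961, -0.012]
force: [0.1, 0.4, -1.6]
finger_gap: 0.0618
grasp_force: 34.9
```

>>> send_rows(increments=[[0.07,0.4,-0.02,-0.06,0.4],[0.15,0.75,-0.05,-0.13,0.4],[0.15,0.75,-0.05,-0.13,0.4],[0.15,0.75,-0.05,-0.13,0.4]])

```text
t: 27.6
tcp_pos: [0.4332, 0.0543, 0.2768]
orientation: [0.265, 0.029, 0.963, -0.026]
force: [-1.1, -0.1, -1.8]
finger_gap: 0.0617
grasp_force: 34.9
```

Run:
```python
from fit import *
s,p,M=pose();print(s["t"],p.round(4),(p+.164*M[:,2]).round(4),M.round(4).tolist(),np.round(s["q"],2),np.round(s["force"],1),s["finger_gap"])
print(go((.6237,.0352,.112)))
measure("bottom_box_band","top",[.6257,.0351,-.06],False)
# carried-box pose check: lid front edge/sides in wrist view
c=cams.calibration("wrist");im=cams.capture("wrist");cv2.imwrite("pics/w10.png",im[:,:,::-1])
r=silhouettes("top_box_band","wrist")
for d in r[:2]:
    m=d["region"]; print(round(d["p"],2),d["bbox"]); 
    cnt=max(cv2.findContours(m.astype(np.uint8),0,2)[0],key=cv2.contourArea); print(cv2.minAreaRect(cnt))
```

```text
27.6 [0.4332 0.0543 0.2768] [0.5167 0.0437 0.1361] [[-0.8577, 0.0697, 0.5095], [0.0425, 0.997, -0.0649], [-0.5125, -0.0341, -0.858]] [ 0.   -0.1  -0.3   2.28  0.41  0.49  0.89] [-1.1 -0.1 -1.8] 0.06173039078471539
[-0.798 -0.002  0.757]
bottom_box_band 0.88 [309.1, 260.8, 24.8, 27.4] [ 0.6344  0.0356 -0.0596] mismatch 0.891 start 0.934
0.92 [316.0, 276.0, 192.4, 226.6]
((315.0, 245.5), (188.0, 165.0), 0.0)
```

>>> send_rows(increments=[[-0.25,0,0.2,0,0.4],[-0.5,0,0.4,0,0.4],[-0.7,0,0.6,0,0.4],[-0.8,0,0.75,0,0.4],[-0.8,0,0.75,0,0.4],[-0.8,0,0.75,0,0.4]])

```text
t: 28.4
tcp_pos: [0.5403, 0.0447, 0.254]
orientation: [0.265, 0.031, 0.963, -0.026]
force: [-0.6, -0.7, -2.8]
finger_gap: 0.0619
grasp_force: 34.9
```

Run:
```python
from h import *
s,p,M=pose();print(s["t"],p.round(4),(p+.164*M[:,2]).round(4),M.round(4).tolist(),np.round(s["force"],1),s["finger_gap"])
for z in (.1,.094,.09,.087):print(z,go((.6237,.0352,z)))
```

```text
28.4 [0.5403 0.0447 0.254 ] [0.6239 0.0338 0.1133] [[-0.8572, 0.073, 0.5098], [0.0452, 0.9968, -0.0667], [-0.513, -0.0341, -0.8577]] [-0.6 -0.7 -2.8] 0.06187257583414121
0.1 [0.071 0.019 0.112]
0.094 [0.102 0.021 0.164]
0.09 [0.122 0.022 0.198]
0.087 [0.138 0.023 0.224]
```

>>> send_rows(increments=[[0.04,0.01,0.06,0,0.4],[0.07,0.02,0.11,0,0.4],[0.1,0.02,0.16,0,0.4],[0.1,0.02,0.16,0,0.4]])

```text
t: 28.8
tcp_pos: [0.5397, 0.0468, 0.2346]
orientation: [0.265, 0.03, 0.963, -0.026]
force: [-0.0, -0.7, -2.4]
finger_gap: 0.0615
grasp_force: 34.9
```

>>> send_rows(increments=[[0.01,0,0.017,0,0.4],[0.02,0,0.034,0,0.4],[0.02,0,0.034,0,0.4]])

```text
t: 29.1
tcp_pos: [0.5403, 0.0466, 0.2316]
orientation: [0.266, 0.03, 0.963, -0.026]
force: [0.5, 0.3, -3.4]
finger_gap: 0.062
grasp_force: 34.9
```

Run:
```python
from h import *
s,p,M=pose();print(s["t"],p.round(4),(p+.164*M[:,2]).round(4),M.round(4).tolist(),np.round(s["force"],1),np.round(s["wrist_torque"],2))
for z in (.087,.0855):print(z,go((.6237,.0352,z)))
```

```text
29.1 [0.5403 0.0466 0.2316] [0.6241 0.0358 0.091 ] [[-0.8565, 0.0717, 0.5111], [0.0441, 0.9968, -0.066], [-0.5142, -0.034, -0.857]] [ 0.5  0.3 -3.4] [0.2  0.69 0.01]
0.087 [ 0.024 -0.005  0.033]
0.0855 [ 0.032 -0.005  0.046]
```

>>> send_rows(increments=[[0.01,0,0.017,0,0.4],[0.02,0,0.033,0,0.4],[0.02,0,0.033,0,0.4]])

```text
t: 29.4
tcp_pos: [0.5405, 0.0467, 0.2281]
orientation: [0.267, 0.03, 0.963, -0.026]
force: [-0.3, 0.7, -1.5]
finger_gap: 0.062
grasp_force: 34.9
```

Run:
```python
from h import *
s,p,M=pose();print(s["t"],p.round(4),(p+.164*M[:,2]).round(4),np.round(s["force"],1),np.round(s["wrist_torque"],2))
for z in (.087,.0855):print(z,go((.6237,.0352,z)))
```

```text
29.4 [0.5405 0.0467 0.2281] [0.6245 0.0359 0.0876] [-0.3  0.7 -1.5] [0.32 0.47 0.07]
0.087 [ 0.009 -0.007  0.002]
0.0855 [ 0.017 -0.007  0.014]
```

>>> send_rows(increments=[[0.008,0,0.012,0,0.4],[0.008,0,0.012,0,0.4]])

```text
t: 29.6
tcp_pos: [0.5407, 0.0473, 0.2275]
orientation: [0.267, 0.03, 0.963, -0.025]
force: [-6.2, 1.7, 7.6]
finger_gap: 0.0619
grasp_force: 34.9
```

>>> send_rows(increments=[[0.003,0,0.005,0,0.75],[0.003,0,0.005,0,0.8],[0.003,0,0.005,0,0.9],[0.003,0,0.005,0,1],[0.003,0,0.005,0,1]])

```text
t: 30.1
tcp_pos: [0.5403, 0.0464, 0.2258]
orientation: [0.266, 0.03, 0.963, -0.026]
force: [-0.1, -0.1, -0.6]
finger_gap: 0.0836
grasp_force: 0.0
```

Run:
```python
from h import *
s,p,M=pose();print(s["t"],p.round(4),(p+.164*M[:,2]).round(4),np.round(s["force"],1),np.round(s["wrist_torque"],2),s["finger_gap"])
```

```text
30.1 [0.5403 0.0464 0.2258] [0.6241 0.0356 0.0853] [-0.1 -0.1 -0.6] [0.19 0.52 0.03] 0.08364259389124086
```

>>> send_rows(increments=[[0,0,-0.3,0,1],[0,0,-0.7,0,1],[0,0,-1,0,1],[0,0,-1,0,1],[0,0,-1,0,1]])

```text
t: 30.6
tcp_pos: [0.4892, 0.053, 0.3121]
orientation: [0.267, 0.03, 0.963, -0.026]
force: [0.9, -0.9, 0.1]
finger_gap: 0.087
grasp_force: 0.0
```

Run:
```python
from fit import *
s,p,M=pose();print(s["t"],p.round(4),M.round(3).tolist())
c=cams.calibration("wrist");im=cams.capture("wrist");cv2.imwrite("pics/w11.png",im[:,:,::-1])
for th in ("top_box_band","bottom_box_band"):
    for d in silhouettes(th,"wrist")[:2]: print(th,round(d["p"],2),np.round(d["bbox"],1))
r=[d for d in silhouettes("top_box_band","wrist")][0]["region"]
lim=np.where(r.any(1))[0].max()
def pts(v,z):
    x,y,a,roll,pit=v;u=np.array([np.cos(a),np.sin(a),0]);w=np.array([-u[1],u[0],0]);P=[]
    for zz,L,W in((.0325,.112,.062),(.054,.112,.062),(.007,.106,.056)):
        for sx in(-1,1):
            for sy in(-1,1):
                for t in np.linspace(0,np.pi/2,4):
                    dx=sx*(L/2-.01+.01*np.cos(t));dy=sy*(W/2-.01+.01*np.sin(t))
                    P.append(np.array([x,y,z+zz+roll*dy-pit*dx])+dx*u+dy*w)
    return cv2.convexHull((proj(c,np.array(P))*16).astype(np.int32))
def cost(v,z):
    k=np.zeros(r.shape,np.uint8);cv2.fillPoly(k,[pts(v,z)],1,shift=4);k[lim+1:]=0;return ((k>0)^r).sum()/r.sum()
for z in(.036,.04,.044,.047):
    S=np.array([[.6257,.0355,-.07,0,0]]*6)+np.vstack([np.zeros(5),np.diag([.006,.006,.05,.05,.05])])
    o=minimize(lambda v:cost(np.r_[v,0,0],z),[.6257,.0355,-.07],method="Nelder-Mead",options=dict(initial_simplex=S[:4,:3]))
    print(z,o.x.round(4),round(o.fun,4))
g=cv2.cvtColor(im,cv2.COLOR_RGB2GRAY)
b=np.where(r)
print("bbox",b[1].min(),b[1].max(),b[0].min(),b[0].max())
```

```text
30.6 [0.4892 0.053  0.3121] [[-0.856, 0.072, 0.513], [0.044, 0.997, -0.066], [-0.516, -0.034, -0.856]]
top_box_band 0.88 [314.6 229.2 110.6 151.6]
bottom_box_band 0.84 [105.7  64.7 210.5 125.1]
bottom_box_band 0.59 [315.7 145.9  94.8  56.4]
0.036 [ 0.6291  0.0341 -0.0592] 0.0123
0.04 [ 0.6264  0.0347 -0.0508] 0.0213
0.044 [ 0.6239  0.0355 -0.0425] 0.0443
0.047 [ 0.622   0.0353 -0.0507] 0.0546
bbox 260 366 151 303
```

Run:
```python
# top camera: lid outline centre
from h import *
im=cams.capture("top");cv2.imwrite("pics/t12.png",im[:,:,::-1]);im0=cv2.imread("pics/top0.png")[:,:,::-1]
for th in("top_box_band","bottom_box_band","middle_box_band","spoon_center","jar_center"):
    print(th,[(round(d["p"],2),np.round(d["bbox"],1).tolist()) for d in silhouettes(th,"top")][:2])
```

```text
top_box_band [(0.74, [311.4, 258.8, 29.6, 29.7])]
bottom_box_band [(0.59, [362.4, 308.5, 53.2, 50.3])]
middle_box_band [(0.79, [245.8, 314.0, 25.5, 48.3])]
spoon_center [(0.72, [404.4, 302.0, 15.2, 52.4])]
jar_center [(0.78, [251.6, 254.1, 29.1, 24.5])]
```

Run:
```python
from fit import *
c=cams.calibration("wrist");im=cams.capture("wrist")
r=silhouettes("top_box_band","wrist")[0]["region"];lim=np.where(r.any(1))[0].max()
def cost(v):
    x,y,z,a,roll,pit=v;u=np.array([np.cos(a),np.sin(a),0]);w=np.array([-u[1],u[0],0]);P=[]
    for zz,L,W in((.0325,.112,.062),(.054,.112,.062),(.007,.106,.056)):
        for sx in(-1,1):
            for sy in(-1,1):
                for t in np.linspace(0,np.pi/2,4):
                    dx=sx*(L/2-.01+.01*np.cos(t));dy=sy*(W/2-.01+.01*np.sin(t))
                    P.append(np.array([x,y-roll*zz,z+zz+roll*dy-pit*dx])+(dx+pit*zz)*u+dy*w)
    k=np.zeros(r.shape,np.uint8);cv2.fillPoly(k,[cv2.convexHull((proj(c,np.array(P))*16).astype(np.int32))],1,shift=4);k[lim+1:]=0
    return ((k>0)^r).sum()/r.sum()
x0=np.array([.627,.0347,.039,-.06,0,0])
for ro in(-.05,0,.05):
    b=x0.copy();b[4]=ro;S=np.vstack([b,b+np.diag([.005,.005,.003,.05,.0,.0])[:4]])[:, :4]
    for pit in(-.05,0,.05):
        o=minimize(lambda v:cost(np.r_[v,ro,pit]),b[:4],method="Nelder-Mead",options=dict(initial_simplex=S));print(ro,pit,o.x.round(4),round(o.fun,4))
```

```text
-0.05 -0.05 [ 0.6292  0.0317  0.0391 -0.0711] 0.0343
-0.05 0 [ 0.6267  0.0318  0.0388 -0.0748] 0.025
-0.05 0.05 [ 0.6237  0.0327  0.0405 -0.0647] 0.0327
0 -0.05 [ 0.6296  0.0343  0.0384 -0.0576] 0.0292
0 0 [ 0.6268  0.0343  0.0379 -0.0688] 0.0209
0 0.05 [ 0.624   0.0347  0.0404 -0.0644] 0.0218
0.05 -0.05 [ 0.6293  0.0367  0.0381 -0.0588] 0.0302
0.05 0 [ 0.6276  0.0366  0.0377 -0.0607] 0.0204
0.05 0.05 [ 0.6249  0.0367  0.0401 -0.0586] 0.0239
```

Level and seated at about 39 mm; handing in.

```bash
python3 -c "
from station import arm
print(arm.finish_job())"
```

```text
the job is handed in; nothing more can be done
None
```

The job is handed in at about 31 s of the 67 s allowed. The middle box stands on the board, about 13 mm from its middle by my estimate, and the top box is back on the bottom box. Its foot went down to the nested depth and the camera fit puts the step at about 39 mm, though that fit was too coarse to prove it is level. The spoon, and the jar as far as the pictures show, did not move; the tin was not measured again at the end, and the hand-in gave no verdict.

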